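Lock the hardener tubes away in the combination lockbox

TASK

Open the hardener lockbox: dial its combination 7-3-8 (clockwise two full turns or more and on to 7, anticlockwise one full turn past 7 and on to 3, clockwise straight to 8), draw the bolt right back, lift the lid over the lip at its end and slide it out. Lay every hardener tube that is on the bench in the box, slide the lid fully home so that it drops down behind the lip, and lock up: push the bolt all the way in and bring the dial back to the zero mark. Leave the other things on the bench where they stand.

Things in the scene. Friction and masses are not known exactly. Their poses are not given: they have to be found in the camera images.
- lockbox: Grey steel box, dark lock case along its back, fixed. Origin: centre of the box part's underside; own x runs away from the robot to the lock case, own y along the lid's slide, z up. In its frame, mm: box x -86 to 86, y -120 to 120; lock case x 86 to 196, top z 86. The lid comes out toward -y; at +y a wall (inner face y 112.5, top z 70) stops it.
- box_floor (a point): Centre of the inner floor of the box, 8 mm above the bench. Inside, x runs -75 to 75 and y -112 to 112 mm in the lockbox's frame; between the groove flanges the opening is 146 mm along x.
- lid_seat (a point): Where the lid's origin lies when it is home: lockbox x 0, y -2 (it has 2 mm of play either way along y), z 52 mm, the level of the ledges. Two grooves along y guide the lid: side webs 82.5 mm from the middle (2.5 mm play each side), flange underside z 70, so the 6 mm lid can rise 12 mm in them. The grooves begin 100 mm from the middle; there webs and flanges flare 4 mm outward.
- lip (a point): Middle of the lip on the exit (-y) end wall, at its top: z 58, 6 mm above the lid's rest level. It is 4 mm thick, from y -120.5 to -116.5 in the lockbox's frame; the lid lies behind it and has to be lifted over it. The bench beyond this end (robot's right) is free for the lid, but for a 57 mm high parts case that fills it up to 0.37 m ahead of the robot.
- lid: Aluminium lid 160 x 225 (along y) x 6 mm, about 0.35 kg, loose; starts home and bolted. Origin: centre of its underside, axes as the lockbox's. On top a black bow handle and, at x 50 to 64, y -99 to -67, a steel keeper staple 40 mm high over the underside with 16 mm clear between its two lugs; the thrown bolt (10 mm wide) stands between them and stops the lid from sliding.
- lid_grip (a point): Middle of the bar of the lid's black bow handle, 28 mm above the lid's underside, at lid x 0, y 0. The bar is 84 mm long along x, 12 mm wide and 12 mm high, with 16 mm of air beneath it between its two posts: pinch it across y.
- dial (a joint): Dial angle, rad, positive clockwise from above, not wrapped (counts turns); endless, stays where left. Ten marks on the fixed ring are numbered 0 to 9 clockwise; 0 is the broad one, on the robot's side (lockbox -x). Number n is at 0.628 n modulo 6.283; the post and index line point at the number. Each number must be right to 0.14 rad; after overshooting one, begin again.
- dial_axis (a point): On the dial's upright axis, 112 mm above the bench. The dial is a knurled steel disc 88 mm across, top at 96 mm. Its lock has three wheels, each picked up only after 0.88 turn of lost motion: two clockwise turns gather all; from 7 it is then 1.4 turns anticlockwise to 3 and half a turn clockwise to 8. While the bolt is drawn the dial is held.
- dial_post (a point): Middle of the black upright finger post on the dial, 15 mm in diameter, 29 mm tall (top 125 mm above the bench), 30 mm from the dial's axis. It revolves freely on its pin, so a gripper can hold it from above and carry it round the axis without turning itself. Friction of the dial about 0.04 Nm.
- zero_mark (a point): Point 30 mm from the dial's axis in the direction of mark 0, at the height of dial_post: there dial_post stands when the dial reads 0.
- bolt (a joint): Bolt travel in m: 0 thrown (in the lid's keeper), 0.026 fully drawn, toward lockbox +x. It can be drawn only when all three wheels stand right, else it stops within about 2 mm. Friction about 2 N; stays where left.
- bolt_knob (a point): Middle of the bolt's black grip block on top of the lock case, 18 (along its travel) x 16 x 24 mm, from 90 to 114 mm above the bench: pinch it across y and slide it along lockbox x.
- tube_0: White tube of hardener, 131 mm long, 55 g, pink cap at its +y end; 40 mm wide at the flat crimped end (-y), 32 mm round near the cap. Origin: underside, mid-length, 16 mm below the tube's middle; y along it, z up at the start (a knock may turn it on its side). Pinch the body across x. Two or three are there; an absent one reads None. They fit in side by side along lockbox x, 61 mm apart.
- tube_1: White tube of hardener, 131 mm long, 55 g, pink cap at its +y end; 40 mm wide at the flat crimped end (-y), 32 mm round near the cap. Origin: underside, mid-length, 16 mm below the tube's middle; y along it, z up at the start (a knock may turn it on its side). Pinch the body across x. Two or three are there; an absent one reads None. They fit in side by side along lockbox x, 61 mm apart.
- tube_2: White tube of hardener, 131 mm long, 55 g, pink cap at its +y end; 40 mm wide at the flat crimped end (-y), 32 mm round near the cap. Origin: underside, mid-length, 16 mm below the tube's middle; y along it, z up at the start (a knock may turn it on its side). Pinch the body across x. Two or three are there; an absent one reads None. They fit in side by side along lockbox x, 61 mm apart.
- spray_can: Aerosol can, 67 mm in diameter, 189 mm tall, bystander; origin at the middle of its underside.
- brass_weight: Brass weight, 54 mm in diameter, 63 mm tall, bystander; origin at the middle of its underside.
- duct_tape: Roll of grey tape, 97 mm in diameter, 48 mm tall, bystander; origin at the middle of its underside.
- mixing_cup: Clear mixing cup, 67 mm in diameter, 70 mm tall, bystander; origin at the middle of its underside.

How it is judged:
On the way, in this order (a step that is already met when the one before it is completed fails the run):
1. the combination is dialled and the bolt drawn right back (value of joint bolt above 0.021 m), for 0.2 s.
2. the lid is lifted over its lip and slid right out of the grooves (horizontal distance between lid and lid_seat above 0.215 m), for 0.2 s.
3. every tube lies inside the box (x of tube_0 in the frame of lockbox between -0.075 and 0.075 m and y of tube_0 in the frame of lockbox between -0.1125 and 0.1125 m and z of tube_0 in the frame of lockbox between 0 and 0.045 m and x of tube_1 in the frame of lockbox between -0.075 and 0.075 m and y of tube_1 in the frame of lockbox between -0.1125 and 0.1125 m and z of tube_1 in the frame of lockbox between 0 and 0.045 m and x of tube_2 in the frame of lockbox between -0.075 and 0.075 m and y of tube_2 in the frame of lockbox between -0.1125 and 0.1125 m and z of tube_2 in the frame of lockbox between 0 and 0.045 m), for 0.2 s.
4. the lid is home again, down behind its lip (x of lid in the frame of lockbox between -0.006 and 0.006 m and y of lid in the frame of lockbox between -0.008 and 0.004 m and z of lid in the frame of lockbox between 0.046 and 0.0545 m and angle between the z axis of lid and the z axis of lockbox, either way round below 0.03 rad), for 0.2 s.
5. the bolt is thrown (value of joint bolt below 0.004 m), for 0.2 s.
At the end, for the whole second after the job is handed in: Every tube lies inside the box (origin within the inner walls, under 45 mm up); the lid is home (6 mm along and across, at most 2.5 mm above rest, flat to 0.03 rad); the bolt is within 4 mm of fully in; the dial post is within 6 mm (0.2 rad) of the zero point; all at rest (all of step 3 and all of step 4 and value of joint bolt below 0.004 m and horizontal distance between dial_post and zero_mark below 0.006 m and linear speed of each of tube_0, tube_1, tube_2, lid below 0.02 m/s); the robot touches nothing.
It fails at once if a bystander (spray can) is moved more than 40 mm or tipped over (distance of spray_can from where it was at the start of the episode above 0.04 m or angle between spray_can's own z axis and vertical above 0.5 rad).
It fails at once if a bystander (brass weight) is moved more than 40 mm or tipped over (distance of brass_weight from where it was at the start of the episode above 0.04 m or angle between brass_weight's own z axis and vertical above 0.5 rad).
It fails at once if a bystander (duct tape) is moved more than 40 mm or tipped over (distance of duct_tape from where it was at the start of the episode above 0.04 m or angle between duct_tape's own z axis and vertical above 0.5 rad).
It fails at once if a bystander (mixing cup) is moved more than 40 mm or tipped over (distance of mixing_cup from where it was at the start of the episode above 0.04 m or angle between mixing_cup's own z axis and vertical above 0.5 rad).
Of tube_0, tube_1, tube_2 only 2 to 3 are there at a start; the rules pass over those that are not, and their reading is None.
At some moment in a run one of tube_0, tube_1, tube_2 may be knocked a few centimetres aside while the robot is not near it.
It also fails if it takes over 210 s, if anything falls off the work surface, if the arm or the gripper's body presses on something with over 40 N, if the wrist force passes 120 N, or if a joint passes its speed limit or range.

ROBOT

A 6-joint arm with a two-finger parallel gripper is mounted at the origin on the work surface; the furniture and walls round the work are solid. World frame = base frame: x ahead of the robot, y to its left, z up, the work surface at z = 0. Lengths are in m, angles in rad, forces in N, time in s.
With the tool pointing down it reaches from about 0.35 to 0.775 m from the base axis. Payload 7.3 kg.
Tool frame: the origin (TCP) lies midway between the tips of the shut fingers; the grasp point (between the pads) lies 19 mm behind it; z points along the fingers, y is the line along which they close (so a half turn about z gives the same grasp; the last joint's range is limited). The gripper opens to 92 mm and grips with 3 to 60 N. Pads are 19 mm wide; open, the fingers measure 130 mm over their backs; the gripper's body (75 mm by 190 mm) begins 47 mm behind the grasp point.
Start: joints at [-1.248, 0.342, 1.524, -0, 1.275, -0.146], TCP at [0.237, -0.468, 0.227] pointing down, gripper open.
Joint ranges: [-2.53, 2.53], [-0.77, 2.02], [0.04, 2.7], [-1, 4.14], [0.28, 2.66], [-3.11, 3.11]. Speed limits (rad/s): [2.57, 2.57, 3.14, 3.14, 3.14, 3.14].

INTERFACE

Orientations are given as [roll, pitch, yaw] about the fixed x, y, z axes, in that order (R = Rz(yaw) Ry(pitch) Rx(roll)).
In Python, from cell import robot, read_camera, camera_params, nets gives the robot as it stands. The module is installed in compiled form; this text tells all that it offers.
- The arm moves only by the tool step_arm, never from a script. Its argument "steps" is a list of rows, each an object of numbers: "x", "y", "z": the shift along the tool's x, y, z as a fraction of full scale; "rx", "ry", "rz": the turn, a rotation vector about the tool's x, y, z as a fraction of full scale; "claw": the opening, from -1 (shut) to 1 (fully open). In form: [{"x": .., "y": .., "z": .., "rx": .., "ry": .., "rz": .., "claw": ..}, ...]. A call has 1 to 12 rows; each row is the pose to reach, as a shift and turn from the pose commanded when the call began, along the tool's axes at that moment; what a row does not reach only later rows make up. Full scale, the value 1, is 750 mm for a shift and pi/4 rad for a turn. A row lasts 1/12 s, in which the tool goes at most 41.7 mm and 7.16 degrees, less where a joint would pass 70% of its speed; a pose out of reach is approached as far as the arm can. A call with a number of a shift or a turn outside -1 to 1 is refused whole. A call with a gripper value outside its range is refused whole. The fingers move at their own pace and stop on an object; "squeeze" is the grip in N (left out, the last holds). Time passes only in rows, so rows that repeat a pose let the fingers close. It gives the time, the measured TCP pose, the force, the opening and the grip force at its end, in the units of the state.
- robot.observe(): the state, without advancing time (a new reading comes with each control period).
- read_camera(name): name is "scene" or "side" or "wrist"; returns (picture, depth): 480x640x3 uint8, blue, green, red; 480x640 float32, m along the optical axis (not along the pixel's ray), 0 where there is no reading.
- camera_params(name): a dict with "fx", "fy", "cx", "cy" (pixels), "R" (3x3) and "t" (3): a world point X has camera coordinates R X + t; the wrist camera has in their place "hand_eye" (4x4, takes a point from camera to tool coordinates, whose origin is the TCP and whose axes are the flange's). Camera axes: x right, y down, z forward; pixel columns grow to the right and rows downward; lengths in m; the calibration is good to about 2 mm. A picture is of the moment at which its call begins: read the wrist's pose just before it. camera_params takes no time and is no camera call.
- robot.hand_in(): hands the job in; it is judged then, once.
Trained networks look in the newest picture that a camera, given by its name, has taken for a name from the list of things; names that differ only in an ending like _2 or _b are one class to them, and where a whole thing is asked for, a point or a joint stands for the part that bears it (a point fixed in the world has none). Each returns a list of dicts, best first, with "conf" (0 to 1); they miss things now and then, are a little off and sometimes report something else, mostly with a low value. They report only what shows in the picture. A call takes as long as a camera call.
- nets.masks_of(camera, query): "region" (480x640 bool, what is visible of it) and "box" ([left, top, right, bottom] in pixels, round what is visible of it).
- nets.landmark_of(camera, query): "pixel" ([row, column] in pixels: a listed point, or the origin of a listed thing).
The state is a dict: "time": time; "qpos": joint angles; "qvel": joint speeds; "joint_efforts": joint torques, N m; "tool_pos": TCP position; "tool_rot": TCP orientation; "contact_force": force on the tool from outside, world axes, zero at the start; "torque": the same for the moment, N m; "opening": finger opening in m; "grip_force": force on a finger pad.
Only numpy, scipy, OpenCV 4.12 (cv2) and the standard library are available. Lean on these libraries where they do the work, as an engineer would, in place of code of your own. Each camera call takes 0.05 s, during which the arm holds its last target. There are 200 camera calls.

## Working session

There is one attempt and no reset: what is moved stays moved. The work goes in short steps, Python scripts to look and compute and a tool call to move; the robot and the scene stay as the last step left them, time stands still between calls to the robot, and variables do not carry over. Pictures are saved under pics/ and viewed, at most 18 in all, crops included, and the job is handed in when it is done.

Besides the shell and the picture viewer there is one more tool, called after "Call:" as name([rows], argument=value, ...), one row to a line, values as JSON. step_arm: Moves the arm, as the interface text tells. Its arguments: {"type":"object","properties":{"steps":{"type":"array","items":{"type":"object","properties":{"x":{"type":"number","minimum":-1,"maximum":1},"y":{"type":"number","minimum":-1,"maximum":1},"z":{"type":"number","minimum":-1,"maximum":1},"rx":{"type":"number","minimum":-1,"maximum":1},"ry":{"type":"number","minimum":-1,"maximum":1},"rz":{"type":"number","minimum":-1,"maximum":1},"claw":{"type":"number"}}}},"squeeze":{"type":"number"}},"required":["steps"]}

```bash
mkdir -p pics
cat > h.py <<'E'
import numpy as np, cv2
from cell import robot, read_camera, camera_params, nets
from scipy.spatial.transform import Rotation as Ro
def cam(name):
    p=camera_params(name); 
    if name=='wrist':
        s=robot.observe(); T=np.eye(4); T[:3,:3]=Ro.from_euler('xyz',s['tool_rot']).as_matrix(); T[:3,3]=s['tool_pos']
        W=T@p['hand_eye']
    else:
        W=np.eye(4); W[:3,:3]=p['R'].T; W[:3,3]=-p['R'].T@p['t']
    return p,W
def snap(name,fn=None):
    p,W=cam(name); im,d=read_camera(name)
    if fn: cv2.imwrite('pics/'+fn,im)
    return p,W,im,d
def cloud(p,W,d):
    v,u=np.mgrid[:480,:640]
    P=np.stack([(u-p['cx'])/p['fx']*d,(v-p['cy'])/p['fy']*d,d],-1)
    X=P@W[:3,:3].T+W[:3,3]; X[d<=0]=np.nan; return X
def ray(p,W,rc,z):
    # intersect pixel ray with plane z
    r=W[:3,:3]@np.array([(rc[1]-p['cx'])/p['fx'],(rc[0]-p['cy'])/p['fy'],1]); o=W[:3,3]
    return o+r*(z-o[2])/r[2]
E
python3 - <<'E'
from h import *
s=robot.observe(); print(s)
for n in ['scene','side']:
    p,W,im,d=snap(n,n+'0.png'); print(n,W[:3,3].round(3),W[:3,2].round(3)); X=cloud(p,W,d)
    for q in ['tube_0','lid_grip','bolt_knob','dial_post','dial_axis','zero_mark','lid_seat','lip','box_floor','spray_can','brass_weight','duct_tape','mixing_cup']:
        for r in nets.landmark_of(n,q)[:3]:
            if r['conf']<.3: continue
            a,b=np.round(r['pixel']).astype(int)
            print(q,round(r['conf'],2),(a,b),X[a,b].round(3) if 0<=a<480 and 0<=b<640 else '')
E
```

```text
{'time': 0.0, 'qpos': array([-1.24800499e+00,  3.42723287e-01,  1.52508892e+00, -6.02244024e-06,
        1.27540773e+00, -1.46012294e-01]), 'qvel': array([-3.13610685e-04, -1.52872285e-03, -7.80125260e-05, -3.12281631e-05,
        1.52155998e-03, -1.41033626e-03]), 'joint_efforts': array([ 1.82439664e-03, -4.31234944e+01, -2.44215310e+01,  7.18552410e-02,
        5.58847818e-02, -1.23824066e-04]), 'tool_pos': array([ 0.23707511, -0.4679252 ,  0.22601959]), 'tool_rot': array([-3.13998185e+00, -2.31062351e-04,  4.68805204e-01]), 'contact_force': array([ 0.55537508,  0.02498749, -0.32356734]), 'torque': array([-0.00352996,  0.01837956,  0.00190254]), 'grip_force': 0.0, 'opening': 0.09188239863321421}
scene [-0.172  0.713  0.685] [ 0.641 -0.593 -0.487]
tube_0 0.67 (np.int64(238), np.int64(390)) [ 0.604 -0.249  0.018]
lid_grip 0.94 (np.int64(277), np.int64(351)) [0.478 0.028 0.081]
bolt_knob 0.64 (np.int64(233), np.int64(330)) [ 0.606 -0.036  0.111]
dial_post 0.62 (np.int64(263), np.int64(281)) [0.59  0.121 0.105]
dial_axis 0.74 (np.int64(250), np.int64(277)) [0.649 0.084 0.097]
zero_mark
[... 784 characters left out ...]
np.int64(362)) [0.488 0.033 0.086]
bolt_knob 0.6 (np.int64(212), np.int64(272)) [ 0.744 -0.147  0.042]
bolt_knob 0.45 (np.int64(233), np.int64(316)) [ 0.615 -0.035  0.117]
dial_post 0.64 (np.int64(285), np.int64(325)) [0.592 0.125 0.123]
dial_axis 0.83 (np.int64(281), np.int64(313)) [0.624 0.102 0.098]
zero_mark 0.91 (np.int64(277), np.int64(324)) [nan nan nan]
lip 0.75 (np.int64(226), np.int64(350)) [ 0.511 -0.121  0.002]
spray_can 0.62 (np.int64(211), np.int64(271)) [ 0.747 -0.147  0.048]
brass_weight 0.71 (np.int64(334), np.int64(268)) [0.744 0.23  0.037]
duct_tape 0.58 (np.int64(210), np.int64(272)) [ 0.744 -0.147  0.053]
mixing_cup 0.67 (np.int64(358), np.int64(270)) [0.738 0.291 0.022]
```

View pics/side0.png

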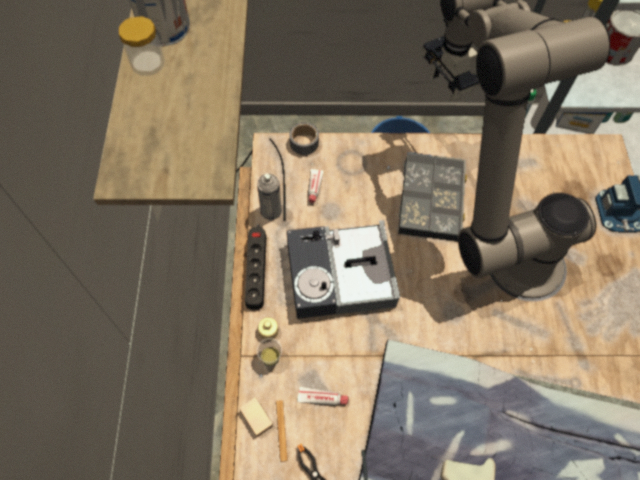

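View pics/scene0.png

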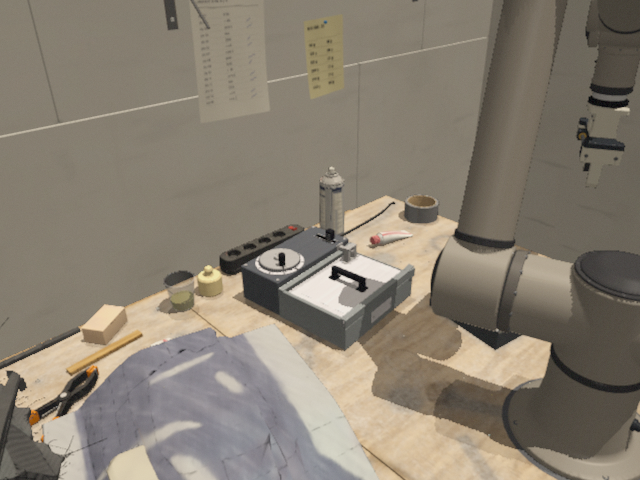

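Two tubes are visible: one at side pixel (188,315), beyond the exit end, and one at (397,323), to the left of the box. The box is slightly yawed, with the dial post pointing roughly robot-side. Next I'll look from above with the wrist camera.

```bash
cat >> h.py <<'E'
def rows(targets):
    """targets: list of (x,y,z,yaw) for tool pointing down -> row numbers from current pose"""
    s=robot.observe(); R0=Ro.from_euler('xyz',s['tool_rot']).as_matrix(); out=[]
    for x,y,z,yaw in targets:
        d=R0.T@(np.array([x,y,z])-s['tool_pos'])/.75
        rv=Ro.from_matrix(R0.T@Ro.from_euler('xyz',[np.pi,0,yaw]).as_matrix()).as_rotvec()/(np.pi/4)
        out.append(dict(zip(['x','y','z','rx','ry','rz'],[round(float(a),4) for a in [*d,*rv]])))
    for o in out: print(str(o).replace("'",'"'))
E
python3 - <<'E'
from h import *
print(camera_params('wrist'))
rows([(.3,-.3,.42,0.),(.5,.03,.42,0.)])
E
```

```text
{'fx': 366.60798238582584, 'fy': 366.60798238582584, 'cx': 324.99383341338387, 'cy': 236.83222682930818, 'hand_eye': array([[ 1.67637180e-04, -9.56766477e-01, -2.90857148e-01,
         7.79053210e-02],
       [ 9.99999854e-01,  1.11839896e-05,  5.39566212e-04,
         8.95441667e-04],
       [-5.12985920e-04, -2.90857196e-01,  9.56766339e-01,
        -1.57288261e-01],
       [ 0.00000000e+00,  0.00000000e+00,  0.00000000e+00,
         1.00000000e+00]])}
{"x": 0.1761, "y": -0.1624, "z": -0.2577, "rx": 0.0001, "ry": 0.0, "rz": 0.5969}
{"x": 0.6128, "y": -0.4345, "z": -0.2577, "rx": 0.0001, "ry": 0.0, "rz": 0.5969}
```

Call:
step_arm([
  {"x": 0.0,"y": 0.0,"z": -0.2577,"rz": 0.1},
  {"x": 0.05,"y": -0.05,"z": -0.2577,"rz": 0.2},
  {"x": 0.1761,"y": -0.1624,"z": -0.2577,"rz": 0.5969},
  {"x": 0.1761,"y": -0.1624,"z": -0.2577,"rz": 0.5969},
  {"x": 0.6128,"y": -0.4345,"z": -0.2577,"rz": 0.5969},
  {"x": 0.6128,"y": -0.4345,"z": -0.2577,"rz": 0.5969},
  {"x": 0.6128,"y": -0.4345,"z": -0.2577,"rz": 0.5969},
  {"x": 0.6128,"y": -0.4345,"z": -0.2577,"rz": 0.5969},
  {"x": 0.6128,"y": -0.4345,"z": -0.2577,"rz": 0.5969},
  {"x": 0.6128,"y": -0.4345,"z": -0.2577,"rz": 0.5969},
  {"x": 0.6128,"y": -0.4345,"z": -0.2577,"rz": 0.5969},
  {"x": 0.6128,"y": -0.4345,"z": -0.2577,"rz": 0.5969},
])

```text
$.steps[0]: bad value
```

Call:
step_arm([
  {"claw": 1},
  {"claw": 1},
  {"claw": 1},
])

```text
$.steps[0]: bad value
```

Call:
step_arm([
  {"x": 0.0,"y": 0.0,"z": -0.2577,"rx": 0,"ry": 0,"rz": 0.1,"claw": 1},
  {"x": 0.1761,"y": -0.1624,"z": -0.2577,"rx": 0,"ry": 0,"rz": 0.5969,"claw": 1},
  {"x": 0.1761,"y": -0.1624,"z": -0.2577,"rx": 0,"ry": 0,"rz": 0.5969,"claw": 1},
  {"x": 0.1761,"y": -0.1624,"z": -0.2577,"rx": 0,"ry": 0,"rz": 0.5969,"claw": 1},
  {"x": 0.6128,"y": -0.4345,"z": -0.2577,"rx": 0,"ry": 0,"rz": 0.5969,"claw": 1},
  {"x": 0.6128,"y": -0.4345,"z": -0.2577,"rx": 0,"ry": 0,"rz": 0.5969,"claw": 1},
  {"x": 0.6128,"y": -0.4345,"z": -0.2577,"rx": 0,"ry": 0,"rz": 0.5969,"claw": 1},
  {"x": 0.6128,"y": -0.4345,"z": -0.2577,"rx": 0,"ry": 0,"rz": 0.5969,"claw": 1},
  {"x": 0.6128,"y": -0.4345,"z": -0.2577,"rx": 0,"ry": 0,"rz": 0.5969,"claw": 1},
  {"x": 0.6128,"y": -0.4345,"z": -0.2577,"rx": 0,"ry": 0,"rz": 0.5969,"claw": 1},
  {"x": 0.6128,"y": -0.4345,"z": -0.2577,"rx": 0,"ry": 0,"rz": 0.5969,"claw": 1},
  {"x": 0.6128,"y": -0.4345,"z": -0.2577,"rx": 0,"ry": 0,"rz": 0.5969,"claw": 1},
])

```text
time: 2.4
tool_pos: [0.4323, -0.0894, 0.3995]
tool_rot: [3.141, -0.001, -0.0]
contact_force: [1.2, -0.8, 0.4]
opening: 0.092
grip_force: 0.0
```

Call:
step_arm([
  {"x": 0.197,"y": -0.186,"z": -0.027,"rx": 0,"ry": 0,"rz": 0,"claw": 1},
  {"x": 0.197,"y": -0.186,"z": -0.027,"rx": 0,"ry": 0,"rz": 0,"claw": 1},
  {"x": 0.197,"y": -0.186,"z": -0.027,"rx": 0,"ry": 0,"rz": 0,"claw": 1},
  {"x": 0.197,"y": -0.186,"z": -0.027,"rx": 0,"ry": 0,"rz": 0,"claw": 1},
  {"x": 0.197,"y": -0.186,"z": -0.027,"rx": 0,"ry": 0,"rz": 0,"claw": 1},
  {"x": 0.197,"y": -0.186,"z": -0.027,"rx": 0,"ry": 0,"rz": 0,"claw": 1},
  {"x": 0.197,"y": -0.186,"z": -0.027,"rx": 0,"ry": 0,"rz": 0,"claw": 1},
  {"x": 0.197,"y": -0.186,"z": -0.027,"rx": 0,"ry": 0,"rz": 0,"claw": 1},
])

```text
time: 3.07
tool_pos: [0.5794, 0.0479, 0.4187]
tool_rot: [3.141, 0.001, 0.0]
contact_force: [-0.1, 0.0, 0.6]
opening: 0.092
grip_force: 0.0
```

Run:
```python
from h import *
print(robot.observe()['tool_pos'])
p,W,im,d=snap('wrist','w0.png'); X=cloud(p,W,d); np.save('X.npy',X)
H=dict(lid_grip=.08,bolt_knob=.102,dial_post=.1105,dial_axis=.112,zero_mark=.1105,lip=.058,box_floor=.008,lid_seat=.052,lockbox=0,lid=.052)
for q,z in H.items():
    for r in nets.landmark_of('wrist',q)[:2]:
        if r['conf']<.3: continue
        print(q,round(r['conf'],2),np.round(r['pixel']),ray(p,W,r['pixel'],z).round(4))
# height segments
def pts(lo,hi,sel): 
    m=(X[...,2]>lo)&(X[...,2]<hi)&sel; return X[m]
xm=X[...,0];ym=X[...,1]
near=(abs(ym-.04)<.25)&(xm>.33)&(xm<.75)
for nm,lo,hi in [('case top',.08,.09),('dial disc',.092,.1),('flange/rail',.066,.075),('lid',.053,.062),('post',.118,.13),('knob',.108,.117),('case all',.08,.13)]:
    P=pts(lo,hi,near); 
    if len(P)<20: print(nm,len(P)); continue
    c=cv2.minAreaRect((P[:,:2]*1000).astype(np.float32)); print(nm,len(P),np.round(c[0],1),np.round(c[1],1),round(c[2],2),'med z',np.median(P[:,2]).round(4),'mean',P[:,:2].mean(0).round(4))
```

```text
[0.57939148 0.0479413  0.41872051]
lid_grip 0.76 [250. 345.] [0.4872 0.0181 0.08  ]
bolt_knob 0.81 [160. 398.] [ 0.6157 -0.0469  0.102 ]
dial_post 0.69 [149. 531.] [ 0.6292 -0.2086  0.1105]
dial_post 0.66 [177. 271.] [0.5951 0.1144 0.1105]
dial_axis 0.89 [155. 283.] [0.6221 0.0988 0.112 ]
zero_mark 0.96 [178. 289.] [0.5944 0.0919 0.1105]
lip 0.73 [231. 418.] [ 0.5084 -0.0909  0.058 ]
lockbox 0.64 [165. 107.] [0.5988 0.3833 0.    ]
lid 0.69 [243. 344.] [0.4888 0.0178 0.052 ]
lid 0.61 [236. 417.] [ 0.4989 -0.0917  0.052 ]
case top 12673 [591.4  67.3] [255.2 511.3] 53.95 med z 0.0853 mean [0.6304 0.0254]
dial disc 3662 [597.5  57.1] [168.7 548.9] 22.21 med z 0.0951 mean [0.6229 0.0943]
flange/rail 3577 [569.8  51.3] [477.7 359.6] 89.92 med z 0.0718 mean [0.5071 0.0566]
lid 14178 [574.4  50.7] [477.9 350.4] 89.9 med z 0.0574 mean [0.4932 0.0259]
post 315 [673.7 -27.9] [ 42.5 337.9] 23.5 med z 0.1234 mean [ 0.6848 -0.0631]
knob 705 [586.   66.8] [ 82.2 570.7] 31.49 med z 0.1127 mean [0.5407 0.1036]
case all 18072 [571.4  51.2] [248.6 543.6] 14.13 med z 0.0858 mean [0.6252 0.0409]
```

View pics/w0.png

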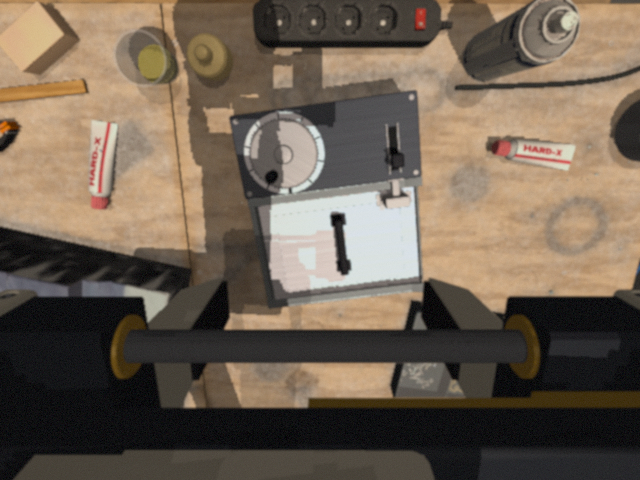

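The view shows the box at image centre, with the dial at (155,284), its post at (177,271) and the knob at (160,398). The handle bar runs from (217,338) to (270,345), and there are two tubes at (165,102) and (152,540). Next I'll fit the box frame.

Run:
```python
from h import *
X=np.load('X.npy'); p,W=cam('wrist')
def comp(lo,hi,lab):
    m=((X[...,2]>lo)&(X[...,2]<hi)).astype(np.uint8); m[290:]=0
    m=cv2.morphologyEx(m,cv2.MORPH_OPEN,np.ones((3,3)))
    n,l,st,c=cv2.connectedComponentsWithStats(m); i=1+np.argsort(-st[1:,4])[:2]
    for k in i:
        P=X[l==k]; r=cv2.minAreaRect((P[:,:2]*1000).astype(np.float32))
        print(lab,st[k,4],'ctr',np.round(r[0],1),np.round(r[1],1),round(r[2],2))
comp(.08,.13,'case'); comp(.05,.13,'all'); comp(.053,.062,'lid'); comp(.104,.13,'hi')
for nm,px,z in [('case c',[(116,231),(92,416),(184,422),(197,245)],.086),('bar',[(217,338),(270,345)],.086),('front',[(305,268),(290,422)],.07)]:
    Q=np.array([ray(p,W,q,z) for q in px]); print(nm,Q[:,:2].round(4).tolist())
im=cv2.imread('pics/w0.png'); cv2.imwrite('pics/w0c.png',cv2.resize(im[85:310,225:430],None,fx=2.6,fy=2.6,interpolation=cv2.INTER_CUBIC))
```

```text
case 16208 ctr [613.5  41.9] [145.8 241.2] 7.44
case 3175 ctr [458.6 386.1] [252.4  17.7] 76.53
all 32565 ctr [547.6  32.6] [279.2 243.1] 7.35
all 5003 ctr [465.2 396.3] [277.8  23. ] 73.43
lid 13317 ctr [487.2  20.5] [150.6 231.1] 7.45
lid 197 ctr [748.6 299.7] [17.2 53.1] 63.45
hi 1616 ctr [458.  386.1] [209.5  16.4] 76.22
hi 593 ctr [ 744.3 -162.4] [62.1 24.4] 22.57
case c [[0.6695, 0.1659], [0.698, -0.0673], [0.5829, -0.0836], [0.5654, 0.1547]]
bar [[0.5375, 0.0285], [0.4591, 0.0177]]
front [[0.3951, 0.1337], [0.4201, -0.1001]]
```

View pics/w0c.png

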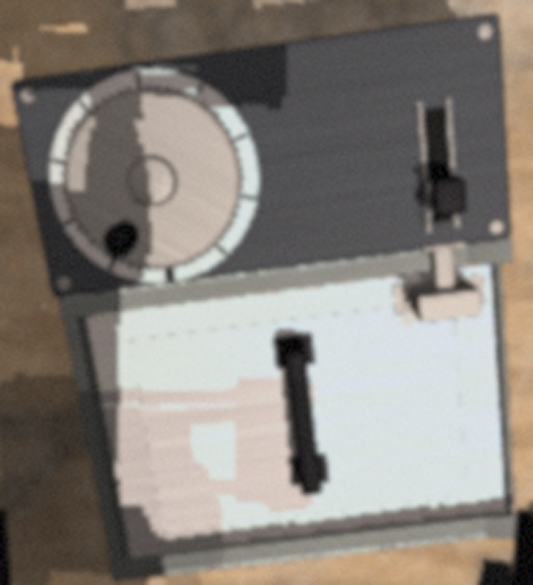

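Call:
step_arm([
  {"x": 0.02,"y": -0.07,"z": 0.12,"rx": 0,"ry": 0,"rz": -0.08,"claw": 1},
  {"x": 0.02,"y": -0.07,"z": 0.22,"rx": 0,"ry": 0,"rz": -0.164,"claw": 1},
  {"x": 0.02,"y": -0.07,"z": 0.22,"rx": 0,"ry": 0,"rz": -0.164,"claw": 0},
  {"x": 0.02,"y": -0.07,"z": 0.22,"rx": 0,"ry": 0,"rz": -0.164,"claw": 0},
  {"x": 0.02,"y": -0.07,"z": 0.22,"rx": 0,"ry": 0,"rz": -0.164,"claw": 0},
  {"x": 0.02,"y": -0.07,"z": 0.22,"rx": 0,"ry": 0,"rz": -0.164,"claw": 0},
  {"x": 0.02,"y": -0.07,"z": 0.22,"rx": 0,"ry": 0,"rz": -0.164,"claw": 0},
])

```text
time: 4.2
tool_pos: [0.5954, 0.1003, 0.2559]
tool_rot: [3.141, -0.002, 0.129]
contact_force: [-0.2, -0.3, 1.2]
opening: 0.0627
grip_force: 0.0
```

Run:
```python
from h import *
s=robot.observe(); print(s['tool_pos'],s['tool_rot'],s['opening'])
p,W,im,d=snap('wrist','w1.png'); X=cloud(p,W,d); np.save('X.npy',X)
H=dict(bolt_knob=.102,dial_post=.1105,dial_axis=.112,zero_mark=.1105)
for q,z in H.items():
    for r in nets.landmark_of('wrist',q)[:2]:
        if r['conf']>.3: print(q,round(r['conf'],2),np.round(r['pixel']),ray(p,W,r['pixel'],z).round(4))
for lab,lo,hi in [('case',.08,.13),('disc',.093,.1),('hi',.106,.13)]:
    m=((X[...,2]>lo)&(X[...,2]<hi)).astype(np.uint8); m[330:]=0
    m=cv2.morphologyEx(m,cv2.MORPH_OPEN,np.ones((3,3)))
    n,l,st,c=cv2.connectedComponentsWithStats(m); i=1+np.argsort(-st[1:,4])[:3]
    for k in i:
        P=X[l==k]; r=cv2.minAreaRect((P[:,:2]*1000).astype(np.float32))
        print(lab,st[k],'ctr',np.round(r[0],1),np.round(r[1],1),round(r[2],2),'z',np.median(P[:,2]).round(4), 'circ',cv2.minEnclosingCircle((P[:,:2]*1000).astype(np.float32)))
```

```text
[0.59543044 0.10030504 0.25592877] [ 3.14104923e+00 -1.98562373e-03  1.28928822e-01] 0.06272077761650648
bolt_knob 0.68 [218. 492.] [ 0.6156 -0.0461  0.102 ]
dial_post 0.88 [221. 310.] [0.5944 0.1118 0.1105]
dial_axis 0.57 [188. 330.] [0.6254 0.0986 0.112 ]
zero_mark 0.82 [225. 328.] [0.5934 0.0963 0.1105]
case [  254   120   279   161 33229] ctr [613.3  42. ] [145.8 241. ] 7.4 z 0.0857 circ ((626.8886108398438, 43.81233596801758), 132.71987915039062)
case [379 284  13  45 501] ctr [509.7  27.2] [49.  10.9] 8.02 z 0.0848 circ ((509.4053955078125, 29.355995178222656), 24.689510345458984)
case [ 43 311  16  14 141] ctr [457.7 359.1] [17.4  3.3] 79.36 z 0.0874 circ ((458.5373840332031, 358.94561767578125), 8.730056762695312)
disc [ 277  136  102   99 6850] ctr [622.5 100.6] [86.5 86.6] 88.23 z 0.0952 circ ((622.4608764648438, 100.48745727539062), 44.57236099243164)
disc [476 205   7  17  55] ctr [617.4 -35.1] [ 3.8 14.7] 85.6 z 0.0963 circ ((617.312255859375, -36.23066711425781), 7.388254165649414)
disc [ 45 321   4   4  15] ctr [456.5 354.3] [1.7 4.9] 3.34 z 0.0954 circ ((456.69085693359375, 354.3085632324219), 2.5160768032073975)
hi [482 208  23  22 429] ctr [616.5 -42.6] [17.9 15.7] 9.43 z 0.1126 circ ((616.4952392578125, -42.535282135009766), 10.487866401672363)
hi [298 210  18  20 293] ctr [597.  114.6] [14.1 14. ] 6.55 z 0.1225 circ ((596.556884765625, 114.96881103515625), 7.4709672927856445)
```

View pics/w1.png

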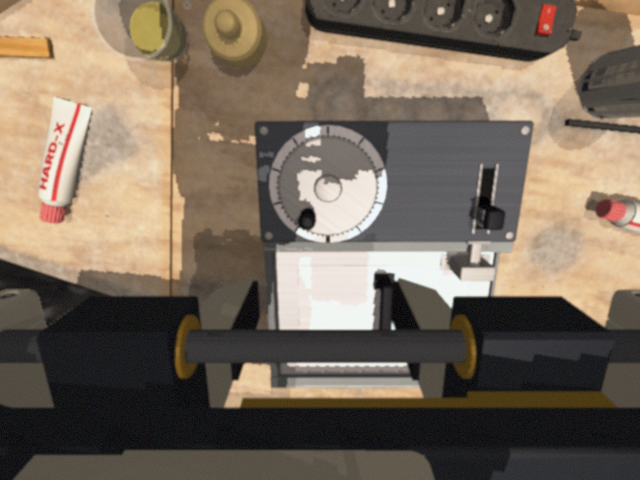

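The post reads number 1 (0.637 rad) with the axis at (622.5,100.5) mm, so I'll go down and grasp the post.

```bash
cat >> h.py <<'E'
YAW=.1295; AX=np.array([.6225,.1005]); BX=np.array([.4931,.0255])
def b2w(x,y): c,s=np.cos(YAW),np.sin(YAW); return BX+np.array([c*x-s*y,s*x+c*y])
def dial(th): a=np.pi+YAW-th; return AX+.0297*np.array([np.cos(a),np.sin(a)])
def js(targets,claw,ref=None):
    s=robot.observe(); R0=Ro.from_euler('xyz',s['tool_rot']).as_matrix(); p0=s['tool_pos'] if ref is None else np.array(ref); L=[]
    for x,y,z,yaw in targets:
        d=R0.T@(np.array([x,y,z])-p0)/.75
        rv=Ro.from_matrix(R0.T@Ro.from_euler('xyz',[np.pi,0,yaw]).as_matrix()).as_rotvec()/(np.pi/4)
        v=[round(float(a),4) for a in [*d,*rv]]; v=[a if abs(a)>.0003 else 0 for a in v]
        L.append('{'+', '.join(f'"{k}": {a:g}' for k,a in zip(['x','y','z','rx','ry','rz','claw'],v+[claw]))+'}')
    print('['+', '.join(L)+']')
def arc(ths,z,claw=-1,ref=None): js([(*dial(t),z,YAW) for t in ths],claw,ref)
E
python3 - <<'E'
from h import *
js([(.5966,.1149,.2,YAW),(.5966,.1149,.1015,YAW)],0)
E
```

```text
[{"x": 0.0037, "y": -0.0194, "z": 0.0753, "rx": 0.0006, "ry": -0.005, "rz": -0.0016, "claw": 0}, {"x": 0.0032, "y": -0.0194, "z": 0.2066, "rx": 0.0006, "ry": -0.005, "rz": -0.0016, "claw": 0}]
```

Call:
step_arm([
  {"x": 0.004,"y": -0.0194,"z": 0.04,"rx": 0,"ry": 0,"rz": 0,"claw": 0},
  {"x": 0.004,"y": -0.0194,"z": 0.09,"rx": 0,"ry": 0,"rz": 0,"claw": 0},
  {"x": 0.004,"y": -0.0194,"z": 0.14,"rx": 0,"ry": 0,"rz": 0,"claw": 0},
  {"x": 0.0035,"y": -0.0194,"z": 0.18,"rx": 0,"ry": 0,"rz": 0,"claw": 0},
  {"x": 0.0035,"y": -0.0194,"z": 0.2,"rx": 0,"ry": 0,"rz": 0,"claw": 0},
  {"x": 0.0035,"y": -0.0194,"z": 0.206,"rx": 0,"ry": 0,"rz": 0,"claw": 0},
  {"x": 0.0035,"y": -0.0194,"z": 0.206,"rx": 0,"ry": 0,"rz": 0,"claw": -1},
  {"x": 0.0035,"y": -0.0194,"z": 0.206,"rx": 0,"ry": 0,"rz": 0,"claw": -1},
  {"x": 0.0035,"y": -0.0194,"z": 0.206,"rx": 0,"ry": 0,"rz": 0,"claw": -1},
  {"x": 0.0035,"y": -0.0194,"z": 0.206,"rx": 0,"ry": 0,"rz": 0,"claw": -1},
  {"x": 0.0035,"y": -0.0194,"z": 0.206,"rx": 0,"ry": 0,"rz": 0,"claw": -1},
  {"x": 0.0035,"y": -0.0194,"z": 0.206,"rx": 0,"ry": 0,"rz": 0,"claw": -1},
], squeeze=15)

```text
time: 5.45
tool_pos: [0.5958, 0.1155, 0.1008]
tool_rot: [3.142, -0.002, 0.129]
contact_force: [-0.2, 0.2, 5.1]
opening: 0.014
grip_force: 15.0
```

Run:
```python
from h import *
s=robot.observe(); print(s['tool_pos'],s['opening'],dial(.637))
arc(np.arange(1,13)*.4+.637,s['tool_pos'][2])
```

```text
[0.59581047 0.11548589 0.10078558] 0.013983636148538162 [0.59654332 0.11493402]
[{"x": 0.0126, "y": -0.0097, "z": 0, "rx": 0, "ry": -0.0023, "rz": -0.0008, "claw": -1}, {"x": 0.0274, "y": -0.0149, "z": 0, "rx": 0, "ry": -0.0023, "rz": -0.0008, "claw": -1}, {"x": 0.0431, "y": -0.0138, "z": 0, "rx": 0, "ry": -0.0023, "rz": -0.0008, "claw": -1}, {"x": 0.0572, "y": -0.0068, "z": 0, "rx": 0, "ry": -0.0023, "rz": -0.0008, "claw": -1}, {"x": 0.0674, "y": 0.0052, "z": 0, "rx": 0, "ry": -0.0023, "rz": -0.0008, "claw": -1}, {"x": 0.0721, "y": 0.0202, "z": 0, "rx": 0, "ry": -0.0023, "rz": -0.0008, "claw": -1}, {"x": 0.0706, "y": 0.0359, "z": 0, "rx": 0, "ry": -0.0023, "rz": -0.0008, "claw": -1}, {"x": 0.0631, "y": 0.0497, "z": 0, "rx": 0, "ry": -0.0023, "rz": -0.0008, "claw": -1}, {"x": 0.0509, "y": 0.0596, "z": 0, "rx": 0, "ry": -0.0023, "rz": -0.0008, "claw": -1}, {"x": 0.0357, "y": 0.0639, "z": 0, "rx": 0, "ry": -0.0023, "rz": -0.0008, "claw": -1}, {"x": 0.0201, "y": 0.0619, "z": 0, "rx": 0, "ry": -0.0023, "rz": -0.0008, "claw": -1}, {"x": 0.0065, "y": 0.0541, "z": 0, "rx": 0, "ry": -0.0023, "rz": -0.0008, "claw": -1}]
```

Call:
step_arm([
  {"x": 0.0126,"y": -0.0097,"z": -0.001,"rx": 0,"ry": 0,"rz": 0,"claw": -1},
  {"x": 0.0274,"y": -0.0149,"z": -0.001,"rx": 0,"ry": 0,"rz": 0,"claw": -1},
  {"x": 0.0431,"y": -0.0138,"z": -0.001,"rx": 0,"ry": 0,"rz": 0,"claw": -1},
  {"x": 0.0572,"y": -0.0068,"z": -0.001,"rx": 0,"ry": 0,"rz": 0,"claw": -1},
  {"x": 0.0674,"y": 0.0052,"z": -0.001,"rx": 0,"ry": 0,"rz": 0,"claw": -1},
  {"x": 0.0721,"y": 0.0202,"z": -0.001,"rx": 0,"ry": 0,"rz": 0,"claw": -1},
  {"x": 0.0706,"y": 0.0359,"z": -0.001,"rx": 0,"ry": 0,"rz": 0,"claw": -1},
  {"x": 0.0631,"y": 0.0497,"z": -0.001,"rx": 0,"ry": 0,"rz": 0,"claw": -1},
  {"x": 0.0509,"y": 0.0596,"z": -0.001,"rx": 0,"ry": 0,"rz": 0,"claw": -1},
  {"x": 0.0357,"y": 0.0639,"z": -0.001,"rx": 0,"ry": 0,"rz": 0,"claw": -1},
  {"x": 0.0201,"y": 0.0619,"z": -0.001,"rx": 0,"ry": 0,"rz": 0,"claw": -1},
  {"x": 0.0065,"y": 0.0541,"z": -0.001,"rx": 0,"ry": 0,"rz": 0,"claw": -1},
])

```text
time: 6.45
tool_pos: [0.6065, 0.0754, 0.1009]
tool_rot: [-3.14, -0.005, 0.127]
contact_force: [10.8, 11.2, -3.1]
opening: 0.014
grip_force: 15.0
```

```bash
cat >> h.py <<'E'
def th_of(p):
    v=np.array(p[:2])-AX; return (np.pi+YAW-np.arctan2(v[1],v[0]))%(2*np.pi), np.hypot(*v)
E
python3 - <<'E'
from h import *
s=robot.observe(); print(s['tool_pos'],s['opening'],th_of(s['tool_pos']),s['contact_force'],'want',5.437)
c=dial(5.437)
# ref = commanded pose
arc(5.437+np.arange(1,13)*.5,.1008,ref=[*c,.1008])
E
```

```text
[0.60650662 0.07540133 0.10093191] 0.014022816144215963 (np.float64(5.409227637660859), np.float64(0.029761242248142413)) [10.8231673  11.17546733 -3.07515788] want 5.437
[{"x": -0.011, "y": -0.0162, "z": 0, "rx": -0.002, "ry": -0.0068, "rz": -0.0035, "claw": -1}, {"x": -0.013, "y": -0.0357, "z": 0, "rx": -0.002, "ry": -0.0068, "rz": -0.0035, "claw": -1}, {"x": -0.0053, "y": -0.0537, "z": 0, "rx": -0.002, "ry": -0.0068, "rz": -0.0035, "claw": -1}, {"x": 0.01, "y": -0.0659, "z": 0, "rx": -0.002, "ry": -0.0068, "rz": -0.0035, "claw": -1}, {"x": 0.0293, "y": -0.0692, "z": 0, "rx": -0.002, "ry": -0.0068, "rz": -0.0035, "claw": -1}, {"x": 0.0479, "y": -0.0628, "z": 0.0004, "rx": -0.002, "ry": -0.0068, "rz": -0.0035, "claw": -1}, {"x": 0.0611, "y": -0.0484, "z": 0.0004, "rx": -0.002, "ry": -0.0068, "rz": -0.0035, "claw": -1}, {"x": 0.0658, "y": -0.0293, "z": 0.0004, "rx": -0.002, "ry": -0.0068, "rz": -0.0035, "claw": -1}, {"x": 0.0607, "y": -0.0104, "z": 0, "rx": -0.002, "ry": -0.0068, "rz": -0.0035, "claw": -1}, {"x": 0.0472, "y": 0.0038, "z": 0, "rx": -0.002, "ry": -0.0068, "rz": -0.0035, "claw": -1}, {"x": 0.0286, "y": 0.0098, "z": 0, "rx": -0.002, "ry": -0.0068, "rz": -0.0035, "claw": -1}, {"x": 0.0093, "y": 0.0061, "z": 0, "rx": -0.002, "ry": -0.0068, "rz": -0.0035, "claw": -1}]
```

Call:
step_arm([
  {"x": -0.011,"y": -0.0162,"z": 0,"rx": 0,"ry": 0,"rz": 0,"claw": -1},
  {"x": -0.013,"y": -0.0357,"z": 0,"rx": 0,"ry": 0,"rz": 0,"claw": -1},
  {"x": -0.0053,"y": -0.0537,"z": 0,"rx": 0,"ry": 0,"rz": 0,"claw": -1},
  {"x": 0.01,"y": -0.0659,"z": 0,"rx": 0,"ry": 0,"rz": 0,"claw": -1},
  {"x": 0.0293,"y": -0.0692,"z": 0,"rx": 0,"ry": 0,"rz": 0,"claw": -1},
  {"x": 0.0479,"y": -0.0628,"z": 0,"rx": 0,"ry": 0,"rz": 0,"claw": -1},
  {"x": 0.0611,"y": -0.0484,"z": 0,"rx": 0,"ry": 0,"rz": 0,"claw": -1},
  {"x": 0.0658,"y": -0.0293,"z": 0,"rx": 0,"ry": 0,"rz": 0,"claw": -1},
  {"x": 0.0607,"y": -0.0104,"z": 0,"rx": 0,"ry": 0,"rz": 0,"claw": -1},
  {"x": 0.0472,"y": 0.0038,"z": 0,"rx": 0,"ry": 0,"rz": 0,"claw": -1},
  {"x": 0.0286,"y": 0.0098,"z": 0,"rx": 0,"ry": 0,"rz": 0,"claw": -1},
  {"x": 0.0093,"y": 0.0061,"z": 0,"rx": 0,"ry": 0,"rz": 0,"claw": -1},
])

```text
time: 7.45
tool_pos: [0.6142, 0.0721, 0.1009]
tool_rot: [-3.14, -0.004, 0.127]
contact_force: [7.7, 14.2, -2.8]
opening: 0.0142
grip_force: 15.0
```

Run:
```python
from h import *
s=robot.observe(); print(s['tool_pos'],s['opening'],th_of(s['tool_pos']),s['contact_force'],'want',11.437-2*np.pi)
c=11.437
t=list(c+np.arange(1,10)*.55)+[16.75,16.92,16.965]
arc(t,.1008,ref=[*dial(c),.1008])
```

```text
[0.61421103 0.07206134 0.10091734] 0.014204609870334499 (np.float64(5.125500448963603), np.float64(0.029622023833034476)) [ 7.72929937 14.21253989 -2.7558125 ] want 5.153814692820413
[{"x": -0.0163, "y": -0.0141, "z": 0, "rx": -0.0024, "ry": -0.0054, "rz": -0.0033, "claw": -1}, {"x": -0.0228, "y": -0.0346, "z": 0, "rx": -0.0024, "ry": -0.0054, "rz": -0.0033, "claw": -1}, {"x": -0.0176, "y": -0.0555, "z": 0, "rx": -0.0024, "ry": -0.0054, "rz": -0.0033, "claw": -1}, {"x": -0.0023, "y": -0.0705, "z": 0, "rx": -0.0024, "ry": -0.0054, "rz": -0.0033, "claw": -1}, {"x": 0.0187, "y": -0.0754, "z": 0, "rx": -0.0024, "ry": -0.0054, "rz": -0.0033, "claw": -1}, {"x": 0.0391, "y": -0.0686, "z": 0, "rx": -0.0024, "ry": -0.0054, "rz": -0.0033, "claw": -1}, {"x": 0.0529, "y": -0.0521, "z": 0, "rx": -0.0024, "ry": -0.0054, "rz": -0.0033, "claw": -1}, {"x": 0.0561, "y": -0.0309, "z": 0, "rx": -0.0024, "ry": -0.0054, "rz": -0.0033, "claw": -1}, {"x": 0.0477, "y": -0.0111, "z": 0, "rx": -0.0024, "ry": -0.0054, "rz": -0.0033, "claw": -1}, {"x": 0.0369, "y": -0.0017, "z": 0, "rx": -0.0024, "ry": -0.0054, "rz": -0.0033, "claw": -1}, {"x": 0.0308, "y": 0.0012, "z": 0, "rx": -0.0024, "ry": -0.0054, "rz": -0.0033, "claw": -1}, {"x": 0.0291, "y": 0.0018, "z": 0, "rx": -0.0024, "ry": -0.0054, "rz": -0.0033, "claw": -1}]
```

Call:
step_arm([
  {"x": -0.0163,"y": -0.0141,"z": 0,"rx": 0,"ry": 0,"rz": 0,"claw": -1},
  {"x": -0.0228,"y": -0.0346,"z": 0,"rx": 0,"ry": 0,"rz": 0,"claw": -1},
  {"x": -0.0176,"y": -0.0555,"z": 0,"rx": 0,"ry": 0,"rz": 0,"claw": -1},
  {"x": -0.0023,"y": -0.0705,"z": 0,"rx": 0,"ry": 0,"rz": 0,"claw": -1},
  {"x": 0.0187,"y": -0.0754,"z": 0,"rx": 0,"ry": 0,"rz": 0,"claw": -1},
  {"x": 0.0391,"y": -0.0686,"z": 0,"rx": 0,"ry": 0,"rz": 0,"claw": -1},
  {"x": 0.0529,"y": -0.0521,"z": 0,"rx": 0,"ry": 0,"rz": 0,"claw": -1},
  {"x": 0.0561,"y": -0.0309,"z": 0,"rx": 0,"ry": 0,"rz": 0,"claw": -1},
  {"x": 0.0477,"y": -0.0111,"z": 0,"rx": 0,"ry": 0,"rz": 0,"claw": -1},
  {"x": 0.0369,"y": -0.0017,"z": 0,"rx": 0,"ry": 0,"rz": 0,"claw": -1},
  {"x": 0.0308,"y": 0.0012,"z": 0,"rx": 0,"ry": 0,"rz": 0,"claw": -1},
  {"x": 0.0291,"y": 0.0018,"z": 0,"rx": 0,"ry": 0,"rz": 0,"claw": -1},
])

```text
time: 8.45
tool_pos: [0.6344, 0.0739, 0.1009]
tool_rot: [-3.14, -0.0, 0.128]
contact_force: [0.9, 4.0, 2.4]
opening: 0.0137
grip_force: 15.0
```

Run:
```python
from h import *
s=robot.observe(); print(s['tool_pos'],s['opening'],th_of(s['tool_pos']),s['contact_force'],'want',4.398)
p,W,im,d=snap('wrist'); cv2.imwrite('pics/w2.png',cv2.resize(im[100:420,180:500],None,fx=1.8,fy=1.8))
X=cloud(p,W,d)
for r in nets.landmark_of('wrist','dial_post')[:1]: q=ray(p,W,r['pixel'],.1105); print(r['conf'],r['pixel'],q,th_of(q))
```

```text
[0.63437635 0.07387427 0.10085176] 0.013687139378137196 (np.float64(4.422326643279838), np.float64(0.029154370070507512)) [0.87589552 3.99956049 2.41099137] want 4.398
0.76 [309.7, 327.2] [0.63395315 0.07157329 0.1105    ] (np.float64(4.464890185509849), np.float64(0.031111564618597588))
```

View pics/w2.png

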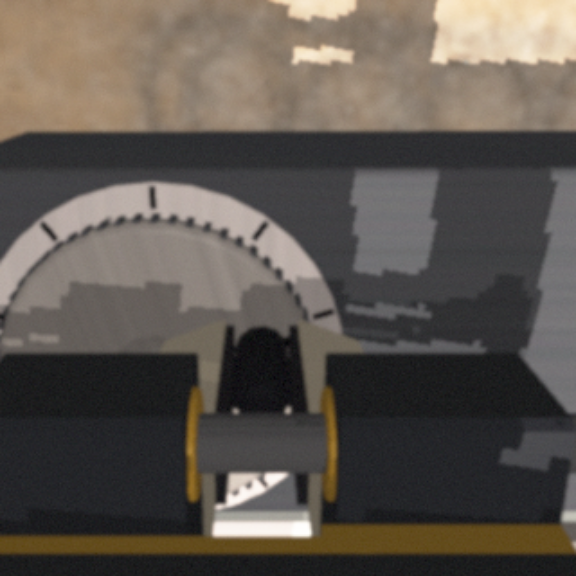

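The post is held and reads 4.42 rad against 4.398 wanted for 7. Now anticlockwise to 3.

Run:
```python
from h import *
arc(16.965-np.arange(1,13)*.45,.1008,ref=[*dial(16.965),.1008])
c=11.565
arc(list(c-np.arange(1,7)*.5)+[8.35,8.2,8.168,8.168],.1008,ref=[*dial(c),.1008])
c=8.168
arc(list(c+np.arange(1,6)*.5)+[11.0,11.2,11.3,11.31,11.31],.1008,ref=[*dial(c),.1008])
```

```text
[{"x": 0.0152, "y": -0.0091, "z": 0, "rx": -0.0004, "ry": 0.0006, "rz": -0.0009, "claw": -1}, {"x": 0.0249, "y": -0.0238, "z": 0, "rx": -0.0004, "ry": 0.0006, "rz": -0.0009, "claw": -1}, {"x": 0.0272, "y": -0.0414, "z": 0, "rx": -0.0004, "ry": 0.0006, "rz": -0.0009, "claw": -1}, {"x": 0.0216, "y": -0.0581, "z": 0, "rx": -0.0004, "ry": 0.0006, "rz": -0.0009, "claw": -1}, {"x": 0.0094, "y": -0.0708, "z": 0, "rx": -0.0004, "ry": 0.0006, "rz": -0.0009, "claw": -1}, {"x": -0.0072, "y": -0.0769, "z": 0, "rx": -0.0004, "ry": 0.0006, "rz": -0.0009, "claw": -1}, {"x": -0.0248, "y": -0.0752, "z": 0, "rx": -0.0004, "ry": 0.0006, "rz": -0.0009, "claw": -1}, {"x": -0.0399, "y": -0.066, "z": 0, "rx": -0.0004, "ry": 0.0006, "rz": -0.0009, "claw": -1}, {"x": -0.0495, "y": -0.0512, "z": 0, "rx": -0.0004, "ry": 0.0006, "rz": -0.0009, "claw": -1}, {"x": -0.0516, "y": -0.0336, "z": 0, "rx": -0.0004, "ry": 0.0006, "rz": -0.0009, "claw": -1}, {"x": -0.046, "y": -0.0169, "z": 0, "rx": -0.0004, "ry": 0.0006, "rz": -0.0009, "claw": -1}, {"x": -0.0336, "y": -0.0043, "z": 0, "rx": -0.0004, "ry": 0.0006, "rz": 
[... 1172 characters left out ...]
": -0.0004, "ry": 0.0006, "rz": -0.0009, "claw": -1}, {"x": 0.017, "y": 0.0644, "z": 0, "rx": -0.0004, "ry": 0.0006, "rz": -0.0009, "claw": -1}, {"x": 0.0006, "y": 0.0752, "z": 0, "rx": -0.0004, "ry": 0.0006, "rz": -0.0009, "claw": -1}, {"x": -0.0124, "y": 0.0773, "z": 0, "rx": -0.0004, "ry": 0.0006, "rz": -0.0009, "claw": -1}, {"x": -0.0202, "y": 0.0765, "z": 0, "rx": -0.0004, "ry": 0.0006, "rz": -0.0009, "claw": -1}, {"x": -0.024, "y": 0.0755, "z": 0, "rx": -0.0004, "ry": 0.0006, "rz": -0.0009, "claw": -1}, {"x": -0.0244, "y": 0.0753, "z": 0, "rx": -0.0004, "ry": 0.0006, "rz": -0.0009, "claw": -1}, {"x": -0.0244, "y": 0.0753, "z": 0, "rx": -0.0004, "ry": 0.0006, "rz": -0.0009, "claw": -1}]
```

Call:
step_arm([
  {"x": 0.0152,"y": -0.0091,"z": 0,"rx": 0,"ry": 0,"rz": 0,"claw": -1},
  {"x": 0.0249,"y": -0.0238,"z": 0,"rx": 0,"ry": 0,"rz": 0,"claw": -1},
  {"x": 0.0272,"y": -0.0414,"z": 0,"rx": 0,"ry": 0,"rz": 0,"claw": -1},
  {"x": 0.0216,"y": -0.0581,"z": 0,"rx": 0,"ry": 0,"rz": 0,"claw": -1},
  {"x": 0.0094,"y": -0.0708,"z": 0,"rx": 0,"ry": 0,"rz": 0,"claw": -1},
  {"x": -0.0072,"y": -0.0769,"z": 0,"rx": 0,"ry": 0,"rz": 0,"claw": -1},
  {"x": -0.0248,"y": -0.0752,"z": 0,"rx": 0,"ry": 0,"rz": 0,"claw": -1},
  {"x": -0.0399,"y": -0.066,"z": 0,"rx": 0,"ry": 0,"rz": 0,"claw": -1},
  {"x": -0.0495,"y": -0.0512,"z": 0,"rx": 0,"ry": 0,"rz": 0,"claw": -1},
  {"x": -0.0516,"y": -0.0336,"z": 0,"rx": 0,"ry": 0,"rz": 0,"claw": -1},
  {"x": -0.046,"y": -0.0169,"z": 0,"rx": 0,"ry": 0,"rz": 0,"claw": -1},
  {"x": -0.0336,"y": -0.0043,"z": 0,"rx": 0,"ry": 0,"rz": 0,"claw": -1},
])

```text
time: 9.55
tool_pos: [0.6103, 0.0731, 0.1008]
tool_rot: [-3.139, -0.002, 0.127]
contact_force: [5.7, 17.9, 2.3]
opening: 0.0142
grip_force: 15.0
```

Call:
step_arm([
  {"x": 0.0186,"y": 0.0061,"z": 0,"rx": 0,"ry": 0,"rz": 0,"claw": -1},
  {"x": 0.0379,"y": 0.0026,"z": 0,"rx": 0,"ry": 0,"rz": 0,"claw": -1},
  {"x": 0.0531,"y": -0.0097,"z": 0,"rx": 0,"ry": 0,"rz": 0,"claw": -1},
  {"x": 0.0605,"y": -0.0279,"z": 0,"rx": 0,"ry": 0,"rz": 0,"claw": -1},
  {"x": 0.0584,"y": -0.0473,"z": 0,"rx": 0,"ry": 0,"rz": 0,"claw": -1},
  {"x": 0.0471,"y": -0.0634,"z": 0,"rx": 0,"ry": 0,"rz": 0,"claw": -1},
  {"x": 0.0401,"y": -0.0682,"z": 0,"rx": 0,"ry": 0,"rz": 0,"claw": -1},
  {"x": 0.0347,"y": -0.0706,"z": 0,"rx": 0,"ry": 0,"rz": 0,"claw": -1},
  {"x": 0.0335,"y": -0.071,"z": 0,"rx": 0,"ry": 0,"rz": 0,"claw": -1},
  {"x": 0.0335,"y": -0.071,"z": 0,"rx": 0,"ry": 0,"rz": 0,"claw": -1},
])

```text
time: 10.38
tool_pos: [0.6288, 0.1304, 0.1008]
tool_rot: [-3.139, -0.003, 0.128]
contact_force: [1.7, 10.1, 4.3]
opening: 0.0142
grip_force: 15.0
```

Run:
```python
from h import *
s=robot.observe(); print(s['tool_pos'],s['opening'],th_of(s['tool_pos']),s['contact_force'],'want',1.885)
```

```text
[0.6288411  0.13043909 0.10079891] 0.014194981380135266 (np.float64(1.9090119436026223), np.float64(0.030603244222347968)) [ 1.7467512  10.11327515  4.25628069] want 1.885
```

Call:
step_arm([
  {"x": 0.0166,"y": 0.0105,"z": 0,"rx": 0,"ry": 0,"rz": 0,"claw": -1},
  {"x": 0.0261,"y": 0.0276,"z": 0,"rx": 0,"ry": 0,"rz": 0,"claw": -1},
  {"x": 0.0262,"y": 0.0472,"z": 0,"rx": 0,"ry": 0,"rz": 0,"claw": -1},
  {"x": 0.017,"y": 0.0644,"z": 0,"rx": 0,"ry": 0,"rz": 0,"claw": -1},
  {"x": 0.0006,"y": 0.0752,"z": 0,"rx": 0,"ry": 0,"rz": 0,"claw": -1},
  {"x": -0.0124,"y": 0.0773,"z": 0,"rx": 0,"ry": 0,"rz": 0,"claw": -1},
  {"x": -0.0202,"y": 0.0765,"z": 0,"rx": 0,"ry": 0,"rz": 0,"claw": -1},
  {"x": -0.024,"y": 0.0755,"z": 0,"rx": 0,"ry": 0,"rz": 0,"claw": -1},
  {"x": -0.0244,"y": 0.0753,"z": 0,"rx": 0,"ry": 0,"rz": 0,"claw": -1},
  {"x": -0.0244,"y": 0.0753,"z": 0,"rx": 0,"ry": 0,"rz": 0,"claw": -1},
])

```text
time: 11.22
tool_pos: [0.6171, 0.0717, 0.1006]
tool_rot: [-3.139, -0.001, 0.128]
contact_force: [0.7, 8.4, 4.9]
opening: 0.014
grip_force: 15.0
```

Run:
```python
from h import *
s=robot.observe(); print(s['tool_pos'],s['opening'],th_of(s['tool_pos']),s['contact_force'],'want',5.027)
```

```text
[0.61713055 0.07170156 0.10064569] 0.01395948449322857 (np.float64(5.026221821810276), np.float64(0.029294730212056225)) [0.66104994 8.43475382 4.89423062] want 5.027
```

Call:
step_arm([
  {"x": 0,"y": 0,"z": 0,"rx": 0,"ry": 0,"rz": 0,"claw": -0.2},
  {"x": 0,"y": 0,"z": 0,"rx": 0,"ry": 0,"rz": 0,"claw": -0.2},
  {"x": 0,"y": 0,"z": 0,"rx": 0,"ry": 0,"rz": 0,"claw": -0.2},
  {"x": 0,"y": 0,"z": -0.05,"rx": 0,"ry": 0,"rz": 0,"claw": -0.2},
  {"x": 0,"y": 0,"z": -0.09,"rx": 0,"ry": 0,"rz": 0,"claw": -0.1},
  {"x": -0.007,"y": 0.05,"z": -0.09,"rx": 0,"ry": 0,"rz": 0,"claw": 0},
  {"x": -0.014,"y": 0.1,"z": -0.09,"rx": 0,"ry": 0,"rz": 0,"claw": 0},
  {"x": -0.0204,"y": 0.151,"z": -0.09,"rx": 0,"ry": 0,"rz": 0,"claw": 0},
  {"x": -0.0204,"y": 0.151,"z": -0.09,"rx": 0,"ry": 0,"rz": 0,"claw": 0},
])

```text
time: 11.97
tool_pos: [0.6156, -0.0508, 0.1674]
tool_rot: [3.138, 0.001, 0.123]
contact_force: [0.3, 0.2, -0.6]
opening: 0.0459
grip_force: 0.0
```

Run:
```python
from h import *
s=robot.observe(); print(s['tool_pos'],s['tool_rot'],s['opening'])
p,W,im,d=snap('wrist'); X=cloud(p,W,d)
m=((X[...,2]>.104)&(X[...,2]<.12)&(abs(X[...,0]-.6165)<.03)&(abs(X[...,1]+.0425)<.02)); P=X[m]; print(len(P),P[:,:2].min(0),P[:,:2].max(0),P[:,:2].mean(0))
js([(.6165,-.0425,.092,YAW)],0)
```

```text
[ 0.61556789 -0.05083013  0.16739295] [3.13822873e+00 1.40873553e-03 1.22694801e-01] 0.045909937642463046
810 [ 0.6074882  -0.05292542] [ 0.62590851 -0.03440887] [ 0.61774607 -0.04364225]
[{"x": 0.0023, "y": -0.007, "z": 0.1003, "rx": 0.0014, "ry": 0.002, "rz": -0.0082, "claw": 0}]
```

Call:
step_arm([
  {"x": 0,"y": 0,"z": 0,"rx": 0,"ry": 0,"rz": 0,"claw": 0},
  {"x": 0,"y": 0,"z": 0,"rx": 0,"ry": 0,"rz": 0,"claw": 0},
  {"x": 0,"y": 0,"z": 0,"rx": 0,"ry": 0,"rz": 0,"claw": 0},
])

```text
time: 12.27
tool_pos: [0.6158, -0.0422, 0.1676]
tool_rot: [-3.141, 0.001, 0.13]
contact_force: [-1.1, 0.0, 0.4]
opening: 0.0462
grip_force: 0.0
```

Run:
```python
from h import *
s=robot.observe(); print(s['tool_pos'],s['tool_rot'],s['opening'])
p,W,im,d=snap('wrist'); X=cloud(p,W,d)
m=((X[...,2]>.104)&(X[...,2]<.12)&(abs(X[...,0]-.6165)<.03)&(abs(X[...,1]+.0425)<.02)); P=X[m]; print(len(P),P[:,:2].min(0),P[:,:2].max(0),P[:,:2].mean(0))
js([(.6165,-.0425,.092,YAW)],0)
```

```text
[ 0.6157874  -0.04218602  0.16760672] [-3.14141500e+00  6.56963020e-04  1.29941437e-01] 0.04619158914263791
783 [ 0.6075402 -0.0522501] [ 0.62593441 -0.03434713] [ 0.61802469 -0.04331827]
[{"x": 0.0008, "y": 0.0008, "z": 0.101, "rx": 0, "ry": 0.0006, "rz": 0.001, "claw": 0}]
```

Call:
step_arm([
  {"x": 0.0015,"y": 0.001,"z": 0.05,"rx": 0,"ry": 0,"rz": 0,"claw": 0},
  {"x": 0.0015,"y": 0.001,"z": 0.085,"rx": 0,"ry": 0,"rz": 0,"claw": 0},
  {"x": 0.0015,"y": 0.001,"z": 0.1,"rx": 0,"ry": 0,"rz": 0,"claw": 0},
  {"x": 0.0015,"y": 0.001,"z": 0.1,"rx": 0,"ry": 0,"rz": 0,"claw": -1},
  {"x": 0.0015,"y": 0.001,"z": 0.1,"rx": 0,"ry": 0,"rz": 0,"claw": -1},
  {"x": 0.0015,"y": 0.001,"z": 0.1,"rx": 0,"ry": 0,"rz": 0,"claw": -1},
  {"x": 0.0015,"y": 0.001,"z": 0.1,"rx": 0,"ry": 0,"rz": 0,"claw": -1},
  {"x": 0.0015,"y": 0.001,"z": 0.1,"rx": 0,"ry": 0,"rz": 0,"claw": -1},
  {"x": 0.015,"y": 0.001,"z": 0.1,"rx": 0,"ry": 0,"rz": 0,"claw": -1},
  {"x": 0.028,"y": 0.001,"z": 0.1,"rx": 0,"ry": 0,"rz": 0,"claw": -1},
  {"x": 0.036,"y": 0.001,"z": 0.1,"rx": 0,"ry": 0,"rz": 0,"claw": -1},
  {"x": 0.039,"y": 0.001,"z": 0.1,"rx": 0,"ry": 0,"rz": 0,"claw": -1},
], squeeze=25)

```text
time: 13.32
tool_pos: [0.6439, -0.039, 0.0944]
tool_rot: [-3.14, 0.003, 0.13]
contact_force: [-14.2, 1.3, 11.8]
opening: 0.0157
grip_force: 25.0
```

Call:
step_arm([
  {"x": 0,"y": 0,"z": 0,"rx": 0,"ry": 0,"rz": 0,"claw": -1},
  {"x": 0,"y": 0,"z": 0,"rx": 0,"ry": 0,"rz": 0,"claw": -1},
  {"x": 0,"y": 0,"z": 0,"rx": 0,"ry": 0,"rz": 0,"claw": -1},
])

```text
time: 13.57
tool_pos: [0.6438, -0.0391, 0.0944]
tool_rot: [-3.14, 0.002, 0.129]
contact_force: [-6.8, 3.3, 8.1]
opening: 0.016
grip_force: 25.0
```

Call:
step_arm([
  {"x": 0,"y": 0,"z": 0,"rx": 0,"ry": 0,"rz": 0,"claw": 0},
  {"x": 0,"y": 0,"z": 0,"rx": 0,"ry": 0,"rz": 0,"claw": 0},
  {"x": 0,"y": 0,"z": 0,"rx": 0,"ry": 0,"rz": 0,"claw": 0},
  {"x": 0,"y": 0,"z": -0.05,"rx": 0,"ry": 0,"rz": 0,"claw": 0},
  {"x": 0,"y": 0,"z": -0.1,"rx": 0,"ry": 0,"rz": 0,"claw": 0},
  {"x": -0.05,"y": -0.027,"z": -0.141,"rx": 0,"ry": 0,"rz": 0,"claw": 0},
  {"x": -0.1,"y": -0.054,"z": -0.141,"rx": 0,"ry": 0,"rz": 0,"claw": 0},
  {"x": -0.15,"y": -0.08,"z": -0.141,"rx": 0,"ry": 0,"rz": 0,"claw": 0},
  {"x": -0.189,"y": -0.108,"z": -0.141,"rx": 0,"ry": 0,"rz": 0,"claw": 0},
  {"x": -0.189,"y": -0.108,"z": -0.141,"rx": 0,"ry": 0,"rz": 0,"claw": 0},
  {"x": -0.189,"y": -0.108,"z": -0.141,"rx": 0,"ry": 0,"rz": 0,"claw": 0},
  {"x": -0.189,"y": -0.108,"z": -0.141,"rx": 0,"ry": 0,"rz": 0,"claw": 0},
])

```text
time: 14.57
tool_pos: [0.4951, 0.0218, 0.1995]
tool_rot: [3.141, -0.003, 0.129]
contact_force: [1.4, -0.6, 0.5]
opening: 0.0457
grip_force: 0.0
```

Run:
```python
from h import *
s=robot.observe(); print(s['tool_pos'],s['tool_rot'],s['opening'])
p,W,im,d=snap('wrist','w3.png'); X=cloud(p,W,d)
v=X.reshape(-1,3)
# handle bar in box frame
c,sn=np.cos(YAW),np.sin(YAW); B=(v[:,:2]-BX)@np.array([[c,-sn],[sn,c]])
m=(v[:,2]>.078)&(v[:,2]<.092)&(abs(B[:,0])<50)&(abs(B[:,0])<.06)&(abs(B[:,1])<.03)
print('bar',m.sum(),np.percentile(B[m],[2,50,98],axis=0).round(4).tolist(),np.median(v[m,2]))
m=(v[:,2]>.106)&(v[:,2]<.12)&(B[:,0]>.09)&(B[:,0]<.19)&(B[:,1]<-.05)&(B[:,1]>-.1)
print('knob',m.sum(),np.percentile(B[m],[2,50,98],axis=0).round(4).tolist())
m=(v[:,2]>.086)&(v[:,2]<.1)&(B[:,0]>.02)&(B[:,0]<.08)&(B[:,1]<-.05)&(B[:,1]>-.11)
print('keeper',m.sum(),np.percentile(B[m],[2,50,98],axis=0).round(4).tolist() if m.any() else '')
```

```text
[0.4951061  0.02182538 0.19947783] [ 3.14066260e+00 -2.58990720e-03  1.29113479e-01] 0.04571020427348149
bar 1559 [[-0.0405, -0.0069], [0.0017, -0.0014], [0.0391, 0.0044]] 0.0848842827268903
knob 999 [[0.1302, -0.0911], [0.1384, -0.0827], [0.1471, -0.0759]]
keeper 911 [[0.0487, -0.0993], [0.0556, -0.0836], [0.062, -0.0685]]
```

View pics/w3.png

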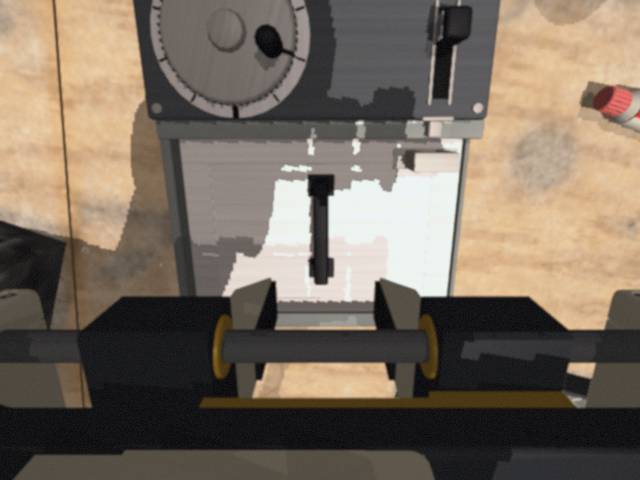

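The bolt is fully drawn: the knob is at the far end of its slot at (22,455), and the tongue has left the keeper at (160,430). Next I'll grip the handle.

Run:
```python
from h import *
s=robot.observe(); js([(*b2w(0,-.0013),.0635,YAW)],0)
```

```text
[{"x": -0.003, "y": -0.0041, "z": 0.1809, "rx": 0.0011, "ry": -0.0029, "rz": -0.0012, "claw": 0}]
```

Call:
step_arm([
  {"x": -0.003,"y": -0.004,"z": 0.05,"rx": 0,"ry": 0,"rz": 0,"claw": 0},
  {"x": -0.003,"y": -0.004,"z": 0.1,"rx": 0,"ry": 0,"rz": 0,"claw": 0},
  {"x": -0.003,"y": -0.004,"z": 0.145,"rx": 0,"ry": 0,"rz": 0,"claw": 0},
  {"x": -0.003,"y": -0.004,"z": 0.172,"rx": 0,"ry": 0,"rz": 0,"claw": 0},
  {"x": -0.003,"y": -0.004,"z": 0.181,"rx": 0,"ry": 0,"rz": 0,"claw": 0},
  {"x": -0.003,"y": -0.004,"z": 0.181,"rx": 0,"ry": 0,"rz": 0,"claw": 0},
  {"x": -0.003,"y": -0.004,"z": 0.181,"rx": 0,"ry": 0,"rz": 0,"claw": -1},
  {"x": -0.003,"y": -0.004,"z": 0.181,"rx": 0,"ry": 0,"rz": 0,"claw": -1},
  {"x": -0.003,"y": -0.004,"z": 0.181,"rx": 0,"ry": 0,"rz": 0,"claw": -1},
  {"x": -0.003,"y": -0.004,"z": 0.181,"rx": 0,"ry": 0,"rz": 0,"claw": -1},
  {"x": -0.003,"y": -0.004,"z": 0.181,"rx": 0,"ry": 0,"rz": 0,"claw": -1},
  {"x": -0.003,"y": -0.004,"z": 0.181,"rx": 0,"ry": 0,"rz": 0,"claw": -1},
], squeeze=45)

```text
time: 15.62
tool_pos: [0.4917, 0.0247, 0.0636]
tool_rot: [3.141, -0.001, 0.129]
contact_force: [-1.1, -0.1, 4.5]
opening: 0.012
grip_force: 45.0
```

Call:
step_arm([
  {"x": 0,"y": 0,"z": -0.004,"rx": 0,"ry": 0,"rz": 0,"claw": -1},
  {"x": 0,"y": 0,"z": -0.008,"rx": 0,"ry": 0,"rz": 0,"claw": -1},
  {"x": 0,"y": 0,"z": -0.012,"rx": 0,"ry": 0,"rz": 0,"claw": -1},
  {"x": 0,"y": 0,"z": -0.0125,"rx": 0,"ry": 0,"rz": 0,"claw": -1},
  {"x": 0,"y": 0,"z": -0.0125,"rx": 0,"ry": 0,"rz": 0,"claw": -1},
])

```text
time: 16.03
tool_pos: [0.4914, 0.0247, 0.0724]
tool_rot: [3.141, -0.0, 0.129]
contact_force: [-0.2, -0.4, -3.8]
opening: 0.0117
grip_force: 45.0
```

Run:
```python
from h import *
s=robot.observe(); print(s['tool_pos'],s['contact_force'],s['torque'])
p,W,im,d=snap('scene'); cv2.imwrite('pics/s1.png',cv2.resize(im[180:360,220:440],None,fx=3,fy=3))
```

```text
[0.49143388 0.02471964 0.07241976] [-0.24661206 -0.41234549 -3.82883653] [0.03630771 0.04522829 0.01502234]
```

View pics/s1.png

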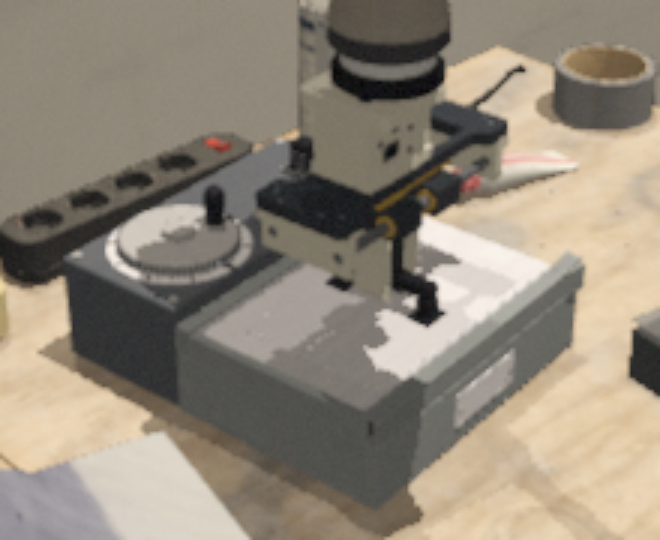

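The lid hangs free in the grip (3.8 N, lifted 8.8 mm). Sliding it out.

Call:
step_arm([
  {"x": 0,"y": 0.01,"z": 0,"rx": 0,"ry": 0,"rz": 0,"claw": -1},
  {"x": 0,"y": 0.025,"z": 0,"rx": 0,"ry": 0,"rz": 0,"claw": -1},
  {"x": 0,"y": 0.045,"z": 0,"rx": 0,"ry": 0,"rz": 0,"claw": -1},
  {"x": 0,"y": 0.065,"z": 0,"rx": 0,"ry": 0,"rz": 0,"claw": -1},
  {"x": 0,"y": 0.085,"z": 0,"rx": 0,"ry": 0,"rz": 0,"claw": -1},
  {"x": 0,"y": 0.1,"z": 0,"rx": 0,"ry": 0,"rz": 0,"claw": -1},
])

```text
time: 16.58
tool_pos: [0.5012, -0.0518, 0.0722]
tool_rot: [3.141, -0.0, 0.128]
contact_force: [0.6, -0.5, -3.1]
opening: 0.0112
grip_force: 45.0
```

Call:
step_arm([
  {"x": 0,"y": 0.015,"z": 0,"rx": 0,"ry": 0,"rz": 0,"claw": -1},
  {"x": 0,"y": 0.035,"z": 0,"rx": 0,"ry": 0,"rz": 0,"claw": -1},
  {"x": 0,"y": 0.058,"z": 0,"rx": 0,"ry": 0,"rz": 0,"claw": -1},
  {"x": 0,"y": 0.08,"z": 0,"rx": 0,"ry": 0,"rz": 0,"claw": -1},
  {"x": 0,"y": 0.102,"z": 0,"rx": 0,"ry": 0,"rz": 0,"claw": -1},
  {"x": 0,"y": 0.125,"z": 0,"rx": 0,"ry": 0,"rz": 0,"claw": -1},
  {"x": 0,"y": 0.147,"z": 0,"rx": 0,"ry": 0,"rz": 0,"claw": -1},
  {"x": 0,"y": 0.17,"z": 0,"rx": 0,"ry": 0,"rz": 0,"claw": -1},
  {"x": 0,"y": 0.192,"z": 0,"rx": 0,"ry": 0,"rz": 0,"claw": -1},
  {"x": 0,"y": 0.215,"z": 0,"rx": 0,"ry": 0,"rz": 0,"claw": -1},
  {"x": 0,"y": 0.232,"z": 0,"rx": 0,"ry": 0,"rz": 0,"claw": -1},
  {"x": 0,"y": 0.24,"z": 0,"rx": 0,"ry": 0,"rz": 0,"claw": -1},
])

```text
time: 17.58
tool_pos: [0.5243, -0.2303, 0.0722]
tool_rot: [3.141, -0.0, 0.127]
contact_force: [0.6, -0.2, -3.6]
opening: 0.0113
grip_force: 45.0
```

Run:
```python
from h import *
s=robot.observe(); print(s['tool_pos'],s['contact_force'],s['torque'],s['tool_rot'])
js([(.468,-.25,.075,.05),(.468,-.25,.075,0),(.468,-.25,.0125,0)],-1)
p,W,im,d=snap('side'); X=cloud(p,W,d)
for r in nets.masks_of('side','tube_0')[:3]:
    P=X[r['region']]; P=P[(P[:,2]>.005)&(P[:,2]<.06)]; print(r['conf'],r['box'],len(P)); 
    if len(P)>10: print(cv2.minAreaRect((P[:,:2]*1000).astype(np.float32)))
# parts case extent
m=(X[...,2]>.03)&(X[...,2]<.07)&(X[...,0]<.4)&(X[...,0]>.15)&(X[...,1]<-.03)&(X[...,1]>-.4); P=X[m]; print(len(P),cv2.minAreaRect((P[:,:2]*1000).astype(np.float32)))
```

```text
[ 0.52428508 -0.23032043  0.07219159] [ 0.58380068 -0.20782925 -3.63435185] [ 0.04881782  0.02822907 -0.0266934 ] [ 3.14091884e+00 -3.36811287e-04  1.27390010e-01]
[{"x": -0.0778, "y": 0.0165, "z": -0.0038, "rx": 0.0008, "ry": -0.0005, "rz": 0.0985, "claw": -1}, {"x": -0.0778, "y": 0.0165, "z": -0.0038, "rx": 0.0008, "ry": -0.0005, "rz": 0.1622, "claw": -1}, {"x": -0.0778, "y": 0.0164, "z": 0.0796, "rx": 0.0008, "ry": -0.0005, "rz": 0.1622, "claw": -1}]
0.82 [307.5, 172.5, 319.8, 204.6] 255
((618.6319580078125, -258.18170166015625), (126.13685607910156, 32.880584716796875), 84.59756469726562)
0.61 [285.1, 391.0, 333.0, 407.9] 534
((635.437744140625, 400.38897705078125), (36.34233856201172, 124.88517761230469), 72.85598754882812)
4389 ((257.52459716796875, -216.8437042236328), (282.40753173828125, 194.99476623535156), 80.7872314453125)
```

Call:
step_arm([
  {"x": 0,"y": 0.016,"z": -0.01,"rx": 0,"ry": 0,"rz": 0,"claw": -1},
  {"x": -0.03,"y": 0.0165,"z": -0.01,"rx": 0,"ry": 0,"rz": 0.05,"claw": -1},
  {"x": -0.06,"y": 0.0165,"z": -0.01,"rx": 0,"ry": 0,"rz": 0.1,"claw": -1},
  {"x": -0.0778,"y": 0.0165,"z": -0.01,"rx": 0,"ry": 0,"rz": 0.162,"claw": -1},
  {"x": -0.0778,"y": 0.0165,"z": 0.01,"rx": 0,"ry": 0,"rz": 0.162,"claw": -1},
  {"x": -0.0778,"y": 0.0165,"z": 0.035,"rx": 0,"ry": 0,"rz": 0.162,"claw": -1},
  {"x": -0.0778,"y": 0.0165,"z": 0.06,"rx": 0,"ry": 0,"rz": 0.162,"claw": -1},
  {"x": -0.0778,"y": 0.0165,"z": 0.072,"rx": 0,"ry": 0,"rz": 0.162,"claw": -1},
  {"x": -0.0778,"y": 0.0165,"z": 0.078,"rx": 0,"ry": 0,"rz": 0.162,"claw": -1},
  {"x": -0.0778,"y": 0.0165,"z": 0.08,"rx": 0,"ry": 0,"rz": 0.162,"claw": -1},
  {"x": -0.0778,"y": 0.0165,"z": 0.08,"rx": 0,"ry": 0,"rz": 0.162,"claw": -1},
])

```text
time: 18.6
tool_pos: [0.4682, -0.2478, 0.0125]
tool_rot: [3.141, -0.0, 0.002]
contact_force: [-0.5, 0.7, -3.8]
opening: 0.0111
grip_force: 45.0
```

Call:
step_arm([
  {"x": 0,"y": 0,"z": 0,"rx": 0,"ry": 0,"rz": 0,"claw": 0.2},
  {"x": 0,"y": 0,"z": 0,"rx": 0,"ry": 0,"rz": 0,"claw": 0.2},
  {"x": 0,"y": 0,"z": 0,"rx": 0,"ry": 0,"rz": 0,"claw": 0.2},
  {"x": 0,"y": 0,"z": 0,"rx": 0,"ry": 0,"rz": 0,"claw": 0.2},
  {"x": 0,"y": 0,"z": -0.05,"rx": 0,"ry": 0,"rz": 0,"claw": 0.2},
  {"x": 0,"y": 0,"z": -0.1,"rx": 0,"ry": 0,"rz": 0,"claw": 0.2},
  {"x": 0,"y": 0,"z": -0.15,"rx": 0,"ry": 0,"rz": 0,"claw": 0.2},
  {"x": 0.05,"y": 0,"z": -0.2,"rx": 0,"ry": 0,"rz": 0,"claw": 0.2},
  {"x": 0.1,"y": 0,"z": -0.25,"rx": 0,"ry": 0,"rz": 0,"claw": 0.2},
  {"x": 0.14,"y": 0,"z": -0.28,"rx": 0,"ry": 0,"rz": 0,"claw": 0.2},
  {"x": 0.14,"y": 0,"z": -0.28,"rx": 0,"ry": 0,"rz": 0,"claw": 0.2},
  {"x": 0.14,"y": 0,"z": -0.28,"rx": 0,"ry": 0,"rz": 0,"claw": 0.2},
])

```text
time: 19.6
tool_pos: [0.5765, -0.2482, 0.226]
tool_rot: [3.138, -0.008, 0.003]
contact_force: [-1.1, -0.9, 0.0]
opening: 0.055
grip_force: 0.0
```

```bash
cat >> h.py <<'E'
def tubes(camn,X):
    out=[]
    for r in nets.masks_of(camn,'tube_0')[:4]:
        if r['conf']<.35: continue
        P=X[r['region']]; P=P[(P[:,2]>.004)&(P[:,2]<.06)]
        if len(P)<30: continue
        c=cv2.minAreaRect((P[:,:2]*1000).astype(np.float32)); print(camn,round(r['conf'],2),np.round(r['box']),len(P),np.round(c[0],1),np.round(c[1],1),round(c[2],1),'ztop',np.percentile(P[:,2],95).round(3))
E
python3 - <<'E'
from h import *
s=robot.observe(); print(s['tool_pos'],s['tool_rot'],s['contact_force'])
p,W,im,d=snap('wrist','w4.png'); X=cloud(p,W,d); tubes('wrist',X)
E
```

```text
[ 0.57653097 -0.24815643  0.22601503] [ 3.13767590e+00 -7.57018273e-03  3.13189793e-03] [-1.14502837 -0.89184382  0.0363866 ]
wrist 0.91 [278. 144. 410. 196.] 3850 [ 620.7 -265.1] [126.6  37.6] 81.2 ztop 0.03
```

View pics/w4.png

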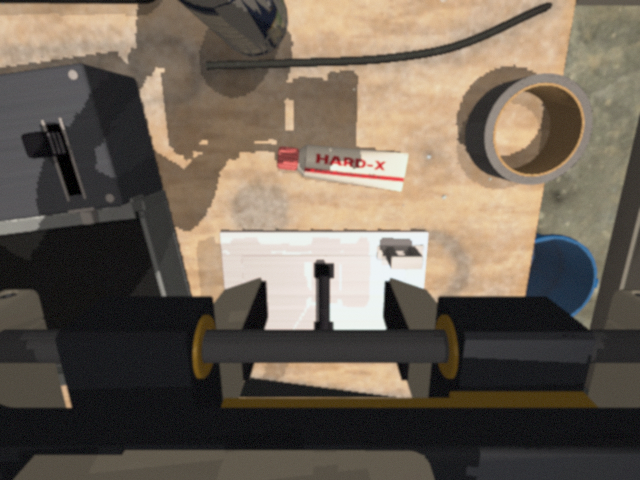

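The lid lies flat on the bench at (230–330, 220–430), and the near tube is at (168,345) with its cap to the left (+y). Next I'll turn the gripper 81° for the pinch.

Call:
step_arm([
  {"x": 0.058,"y": 0,"z": 0.05,"rx": 0,"ry": 0,"rz": -0.16,"claw": 0.3},
  {"x": 0.058,"y": 0,"z": 0.1,"rx": 0,"ry": 0,"rz": -0.32,"claw": 0.3},
  {"x": 0.058,"y": 0,"z": 0.1,"rx": 0,"ry": 0,"rz": -0.48,"claw": 0.3},
  {"x": 0.058,"y": 0,"z": 0.1,"rx": 0,"ry": 0,"rz": -0.64,"claw": 0.3},
  {"x": 0.058,"y": 0,"z": 0.1,"rx": 0,"ry": 0,"rz": -0.8,"claw": 0.3},
  {"x": 0.058,"y": 0,"z": 0.1,"rx": 0,"ry": 0,"rz": -1,"claw": 0.3},
  {"x": 0.058,"y": 0,"z": 0.1,"rx": 0,"ry": 0,"rz": -1,"claw": 0.3},
])

```text
time: 20.28
tool_pos: [0.614, -0.2475, 0.1453]
tool_rot: [-3.137, 0.002, 0.793]
contact_force: [-0.7, 0.7, -0.1]
opening: 0.0594
grip_force: 0.0
```

Call:
step_arm([
  {"x": 0,"y": 0,"z": 0,"rx": 0,"ry": 0,"rz": -0.16,"claw": 0.3},
  {"x": 0,"y": 0,"z": 0,"rx": 0,"ry": 0,"rz": -0.32,"claw": 0.3},
  {"x": 0,"y": 0,"z": 0,"rx": 0,"ry": 0,"rz": -0.48,"claw": 0.3},
  {"x": 0,"y": 0,"z": 0,"rx": 0,"ry": 0,"rz": -0.64,"claw": 0.3},
  {"x": 0,"y": 0,"z": 0,"rx": 0,"ry": 0,"rz": -0.805,"claw": 0.3},
  {"x": 0,"y": 0,"z": 0,"rx": 0,"ry": 0,"rz": -0.805,"claw": 0.3},
  {"x": 0,"y": 0,"z": 0,"rx": 0,"ry": 0,"rz": -0.805,"claw": 0.3},
])

```text
time: 20.87
tool_pos: [0.6148, -0.2477, 0.1461]
tool_rot: [-3.139, -0.001, 1.415]
contact_force: [0.5, -0.2, 0.6]
opening: 0.0595
grip_force: 0.0
```

Run:
```python
from h import *
s=robot.observe(); print(s['tool_pos'],s['tool_rot'],s['opening'])
p,W,im,d=snap('wrist','w5.png'); X=cloud(p,W,d); tubes('wrist',X)
js([(.622,-.257,.006,1.417)],.3)
```

```text
[ 0.61475682 -0.24766934  0.14608614] [-3.13886834e+00 -7.57234089e-04  1.41523625e+00] 0.05949190979180211
wrist 0.67 [315. 166. 361. 314.] 4947 [ 618.6 -266.3] [128.8  36.8] 82.5 ztop 0.03
[{"x": -0.0109, "y": 0.0109, "z": 0.1875, "rx": -0.0019, "ry": -0.0005, "rz": -0.0021, "claw": 0.3}]
```

Call:
step_arm([
  {"x": -0.013,"y": 0.0088,"z": 0.05,"rx": 0,"ry": 0,"rz": 0,"claw": 0.3},
  {"x": -0.013,"y": 0.0088,"z": 0.1,"rx": 0,"ry": 0,"rz": 0,"claw": 0.3},
  {"x": -0.013,"y": 0.0088,"z": 0.145,"rx": 0,"ry": 0,"rz": 0,"claw": 0.3},
  {"x": -0.013,"y": 0.0088,"z": 0.175,"rx": 0,"ry": 0,"rz": 0,"claw": 0.3},
  {"x": -0.013,"y": 0.0088,"z": 0.187,"rx": 0,"ry": 0,"rz": 0,"claw": 0.3},
  {"x": -0.013,"y": 0.0088,"z": 0.187,"rx": 0,"ry": 0,"rz": 0,"claw": 0.3},
  {"x": -0.013,"y": 0.0088,"z": 0.187,"rx": 0,"ry": 0,"rz": 0,"claw": -1},
  {"x": -0.013,"y": 0.0088,"z": 0.187,"rx": 0,"ry": 0,"rz": 0,"claw": -1},
  {"x": -0.013,"y": 0.0088,"z": 0.187,"rx": 0,"ry": 0,"rz": 0,"claw": -1},
  {"x": -0.013,"y": 0.0088,"z": 0.187,"rx": 0,"ry": 0,"rz": 0,"claw": -1},
  {"x": -0.013,"y": 0.0088,"z": 0.187,"rx": 0,"ry": 0,"rz": 0,"claw": -1},
  {"x": -0.013,"y": 0.0088,"z": 0.187,"rx": 0,"ry": 0,"rz": 0,"claw": -1},
], squeeze=15)

```text
time: 21.97
tool_pos: [0.6221, -0.2587, 0.0086]
tool_rot: [3.14, 0.001, 1.419]
contact_force: [-1.4, -0.1, 6.6]
opening: 0.0329
grip_force: 15.0
```

Run:
```python
from h import *
s=robot.observe(); print(s['tool_pos'],s['tool_rot'],s['opening'],b2w(-.0305,-.032))
t=(*b2w(-.0305,-.032),.17,np.pi/2+YAW)
js([t,(*t[:2],.016,t[3])],-1)
```

```text
[ 0.62205708 -0.25868287  0.0086068 ] [3.13950624e+00 8.99818686e-04 1.41916995e+00] 0.03291535149359856 [ 0.46698782 -0.01017077]
[{"x": 0.2961, "y": -0.254, "z": -0.216, "rx": 0.0025, "ry": 0.0015, "rz": -0.3579, "claw": -1}, {"x": 0.2963, "y": -0.2544, "z": -0.0107, "rx": 0.0025, "ry": 0.0015, "rz": -0.3579, "claw": -1}]
```

Call:
step_arm([
  {"x": 0,"y": 0,"z": -0.04,"rx": 0,"ry": 0,"rz": 0,"claw": -1},
  {"x": 0,"y": 0,"z": -0.09,"rx": 0,"ry": 0,"rz": 0,"claw": -1},
  {"x": 0,"y": 0,"z": -0.14,"rx": 0,"ry": 0,"rz": 0,"claw": -1},
  {"x": 0.03,"y": -0.026,"z": -0.18,"rx": 0,"ry": 0,"rz": -0.05,"claw": -1},
  {"x": 0.066,"y": -0.057,"z": -0.2,"rx": 0,"ry": 0,"rz": -0.1,"claw": -1},
  {"x": 0.104,"y": -0.089,"z": -0.2,"rx": 0,"ry": 0,"rz": -0.16,"claw": -1},
  {"x": 0.142,"y": -0.122,"z": -0.2,"rx": 0,"ry": 0,"rz": -0.22,"claw": -1},
  {"x": 0.18,"y": -0.155,"z": -0.2,"rx": 0,"ry": 0,"rz": -0.28,"claw": -1},
  {"x": 0.218,"y": -0.187,"z": -0.2,"rx": 0,"ry": 0,"rz": -0.33,"claw": -1},
  {"x": 0.256,"y": -0.22,"z": -0.2,"rx": 0,"ry": 0,"rz": -0.358,"claw": -1},
  {"x": 0.285,"y": -0.245,"z": -0.2,"rx": 0,"ry": 0,"rz": -0.358,"claw": -1},
  {"x": 0.2962,"y": -0.2542,"z": -0.2,"rx": 0,"ry": 0,"rz": -0.358,"claw": -1},
])

```text
time: 22.97
tool_pos: [0.4639, -0.0071, 0.1572]
tool_rot: [-3.14, -0.001, 1.703]
contact_force: [-0.3, 0.3, -0.3]
opening: 0.0328
grip_force: 15.0
```

Call:
step_arm([
  {"x": 0,"y": 0,"z": 0,"rx": 0,"ry": 0,"rz": 0,"claw": -1},
  {"x": 0,"y": 0,"z": 0,"rx": 0,"ry": 0,"rz": 0,"claw": -1},
  {"x": 0,"y": 0,"z": 0,"rx": 0,"ry": 0,"rz": 0,"claw": -1},
])

```text
time: 23.22
tool_pos: [0.4676, -0.0109, 0.1572]
tool_rot: [3.14, 0.001, 1.7]
contact_force: [0.2, 0.9, -0.8]
opening: 0.033
grip_force: 15.0
```

Run:
```python
from h import *
s=robot.observe(); print(s['tool_pos'],s['tool_rot'],s['opening'],s['contact_force'])
t=(*b2w(-.0305,-.032),.017,np.pi/2+YAW)
js([t],-1)
p,W,im,d=snap('wrist','w6.png')
```

```text
[ 0.46763458 -0.01093046  0.15724895] [3.14032110e+00 8.40402830e-04 1.69983268e+00] 0.03298191140905495 [ 0.21951997  0.88065513 -0.8020041 ]
[{"x": 0.0013, "y": -0.001, "z": 0.187, "rx": 0.0016, "ry": 0.0011, "rz": -0.0006, "claw": -1}]
```

View pics/w6.png

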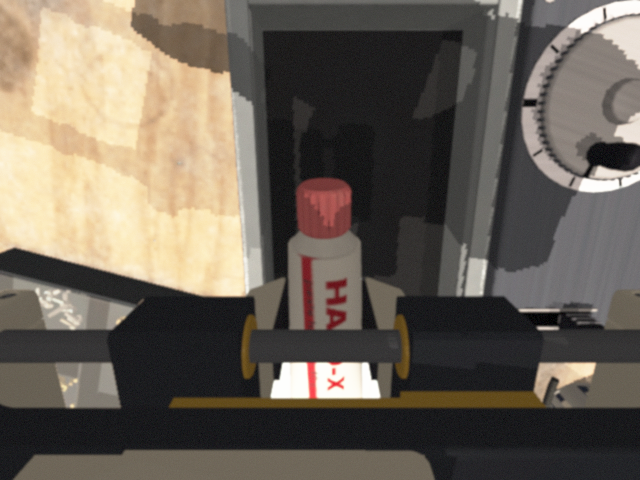

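The tube is held straight with its cap toward +y, over the empty box. Lowering and releasing it.

Call:
step_arm([
  {"x": 0.001,"y": -0.001,"z": 0.04,"rx": 0,"ry": 0,"rz": 0,"claw": -1},
  {"x": 0.001,"y": -0.001,"z": 0.085,"rx": 0,"ry": 0,"rz": 0,"claw": -1},
  {"x": 0.001,"y": -0.001,"z": 0.13,"rx": 0,"ry": 0,"rz": 0,"claw": -1},
  {"x": 0.001,"y": -0.001,"z": 0.165,"rx": 0,"ry": 0,"rz": 0,"claw": -1},
  {"x": 0.001,"y": -0.001,"z": 0.183,"rx": 0,"ry": 0,"rz": 0,"claw": -1},
  {"x": 0.001,"y": -0.001,"z": 0.184,"rx": 0,"ry": 0,"rz": 0,"claw": -1},
  {"x": 0.001,"y": -0.001,"z": 0.184,"rx": 0,"ry": 0,"rz": 0,"claw": -0.08},
  {"x": 0.001,"y": -0.001,"z": 0.184,"rx": 0,"ry": 0,"rz": 0,"claw": -0.08},
  {"x": 0.001,"y": -0.001,"z": 0.184,"rx": 0,"ry": 0,"rz": 0,"claw": -0.08},
  {"x": 0.001,"y": -0.001,"z": 0.14,"rx": 0,"ry": 0,"rz": 0,"claw": -0.08},
  {"x": 0.001,"y": -0.001,"z": 0.09,"rx": 0,"ry": 0,"rz": 0,"claw": -0.08},
  {"x": 0.001,"y": -0.001,"z": 0.04,"rx": 0,"ry": 0,"rz": 0,"claw": -0.08},
])

```text
time: 24.27
tool_pos: [0.4654, -0.0093, 0.1291]
tool_rot: [-3.142, 0.0, 1.7]
contact_force: [1.5, 0.4, -0.2]
opening: 0.0423
grip_force: 0.0
```

Run:
```python
from h import *
s=robot.observe(); print(s['tool_pos'],s['tool_rot'],s['opening'],s['contact_force'])
p,W,im,d=snap('side','sd1.png'); X=cloud(p,W,d); tubes('side',X)
js([(.60,.25,.28,1.7),(.60,.39,.28,1.7)],.3)
```

```text
[ 0.46537751 -0.00934805  0.12905169] [-3.14150674e+00  9.20640476e-05  1.70030334e+00] 0.04226875770779097 [ 1.46608736  0.42652868 -0.24231344]
side 0.85 [358. 241. 376. 278.] 360 [467.6 -10.2] [ 38.  123.6] 3.8 ztop 0.039
side 0.68 [284. 388. 335. 410.] 578 [636.2 396.8] [ 38.5 132.1] 77.5 ztop 0.032
side 0.47 [286. 228. 401. 317.] 2981 [546.2  38. ] [283.3 245.8] 7.6 ztop 0.052
[{"x": 0.3204, "y": 0.2198, "z": -0.1938, "rx": 0.0161, "ry": 0.0053, "rz": 0.0006, "claw": 0.3}, {"x": 0.5055, "y": 0.2439, "z": -0.1943, "rx": 0.0161, "ry": 0.0053, "rz": 0.0006, "claw": 0.3}]
```

Call:
step_arm([
  {"x": 0,"y": 0,"z": -0.05,"rx": 0,"ry": 0,"rz": 0,"claw": -0.08},
  {"x": 0,"y": 0,"z": -0.1,"rx": 0,"ry": 0,"rz": -0.05,"claw": 0.3},
  {"x": 0.03,"y": 0.02,"z": -0.12,"rx": 0,"ry": 0,"rz": -0.15,"claw": 0.3},
  {"x": 0.068,"y": 0.046,"z": -0.12,"rx": 0,"ry": 0,"rz": -0.3,"claw": 0.3},
  {"x": 0.106,"y": 0.072,"z": -0.12,"rx": 0,"ry": 0,"rz": -0.45,"claw": 0.3},
  {"x": 0.144,"y": 0.098,"z": -0.12,"rx": 0,"ry": 0,"rz": -0.6,"claw": 0.3},
  {"x": 0.182,"y": 0.124,"z": -0.12,"rx": 0,"ry": 0,"rz": -0.75,"claw": 0.3},
  {"x": 0.22,"y": 0.15,"z": -0.12,"rx": 0,"ry": 0,"rz": -0.9,"claw": 0.3},
  {"x": 0.258,"y": 0.176,"z": -0.12,"rx": 0,"ry": 0,"rz": -1,"claw": 0.3},
  {"x": 0.296,"y": 0.202,"z": -0.12,"rx": 0,"ry": 0,"rz": -1,"claw": 0.3},
  {"x": 0.32,"y": 0.22,"z": -0.12,"rx": 0,"ry": 0,"rz": -1,"claw": 0.3},
  {"x": 0.32,"y": 0.22,"z": -0.12,"rx": 0,"ry": 0,"rz": -1,"claw": 0.3},
])

```text
time: 25.37
tool_pos: [0.5991, 0.2539, 0.2168]
tool_rot: [3.14, 0.0, 2.489]
contact_force: [-0.7, -0.7, 0.5]
opening: 0.0601
grip_force: 0.0
```

Run:
```python
from h import *
s=robot.observe(); print(s['tool_pos'],s['tool_rot'],s['opening'])
js([(.61,.395,.2,2.924)],.3)
```

```text
[0.59912729 0.25385514 0.21683317] [3.13954483e+00 1.83654019e-04 2.48919261e+00] 0.06007681957902948
[{"x": 0.1027, "y": 0.1583, "z": 0.0227, "rx": 0.0025, "ry": 0.0008, "rz": -0.5536, "claw": 0.3}]
```

Call:
step_arm([
  {"x": 0.02,"y": 0.035,"z": 0.01,"rx": 0,"ry": 0,"rz": -0.14,"claw": 0.3},
  {"x": 0.045,"y": 0.07,"z": 0.0227,"rx": 0,"ry": 0,"rz": -0.28,"claw": 0.3},
  {"x": 0.07,"y": 0.108,"z": 0.0227,"rx": 0,"ry": 0,"rz": -0.42,"claw": 0.3},
  {"x": 0.092,"y": 0.143,"z": 0.0227,"rx": 0,"ry": 0,"rz": -0.5536,"claw": 0.3},
  {"x": 0.1027,"y": 0.1583,"z": 0.0227,"rx": 0,"ry": 0,"rz": -0.5536,"claw": 0.3},
  {"x": 0.1027,"y": 0.1583,"z": 0.0227,"rx": 0,"ry": 0,"rz": -0.5536,"claw": 0.3},
  {"x": 0.1027,"y": 0.1583,"z": 0.0227,"rx": 0,"ry": 0,"rz": -0.5536,"claw": 0.3},
  {"x": 0.1027,"y": 0.1583,"z": 0.0227,"rx": 0,"ry": 0,"rz": -0.5536,"claw": 0.3},
])

```text
time: 26.03
tool_pos: [0.6098, 0.3896, 0.2003]
tool_rot: [-3.141, 0.0, 2.919]
contact_force: [-0.2, -0.5, -0.2]
opening: 0.0595
grip_force: 0.0
```

Run:
```python
from h import *
s=robot.observe(); print(s['tool_pos'],s['tool_rot'],s['opening'])
p,W,im,d=snap('wrist','w7.png'); X=cloud(p,W,d); tubes('wrist',X)
```

```text
[0.60975342 0.38955359 0.2003494 ] [-3.14086455e+00  3.37641908e-04  2.91922829e+00] 0.05947556428647381
wrist 0.84 [314. 167. 356. 291.] 3703 [633.5 396. ] [ 37.4 127.2] 74.4 ztop 0.03
```

View pics/w7.png

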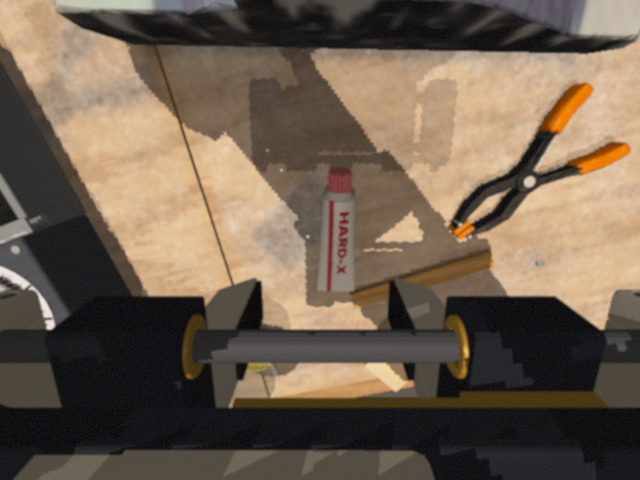

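Run:
```python
from h import *
js([(.6258,.398,.007,2.872)],.3)
```

```text
[{"x": -0.0179, "y": 0.016, "z": 0.2582, "rx": 0, "ry": 0.0006, "rz": 0.0593, "claw": 0.3}]
```

Call:
step_arm([
  {"x": -0.0179,"y": 0.016,"z": 0.05,"rx": 0,"ry": 0,"rz": 0.059,"claw": 0.3},
  {"x": -0.0179,"y": 0.016,"z": 0.1,"rx": 0,"ry": 0,"rz": 0.059,"claw": 0.3},
  {"x": -0.0179,"y": 0.016,"z": 0.15,"rx": 0,"ry": 0,"rz": 0.059,"claw": 0.3},
  {"x": -0.0179,"y": 0.016,"z": 0.18,"rx": 0,"ry": 0,"rz": 0.059,"claw": 0.3},
  {"x": -0.0179,"y": 0.016,"z": 0.18,"rx": 0,"ry": 0,"rz": 0.059,"claw": 0.3},
  {"x": -0.0179,"y": 0.016,"z": 0.18,"rx": 0,"ry": 0,"rz": 0.059,"claw": 0.3},
  {"x": -0.0179,"y": 0.016,"z": 0.18,"rx": 0,"ry": 0,"rz": 0.059,"claw": 0.3},
])

```text
time: 26.72
tool_pos: [0.6269, 0.3998, 0.0678]
tool_rot: [3.139, 0.003, 2.873]
contact_force: [0.3, 0.7, -0.1]
opening: 0.0601
grip_force: 0.0
```

Run:
```python
from h import *
s=robot.observe(); print(s['tool_pos'],s['tool_rot'],s['opening'])
js([(.6258,.398,.007,2.872)],.3)
```

```text
[0.62688656 0.39975558 0.06777122] [3.13904942e+00 3.04725701e-03 2.87333785e+00] 0.0601420740189067
[{"x": 0.001, "y": -0.0028, "z": 0.081, "rx": 0.0032, "ry": 0.0039, "rz": 0.0017, "claw": 0.3}]
```

Call:
step_arm([
  {"x": 0,"y": -0.002,"z": 0.04,"rx": 0,"ry": 0,"rz": 0,"claw": 0.3},
  {"x": 0,"y": -0.002,"z": 0.07,"rx": 0,"ry": 0,"rz": 0,"claw": 0.3},
  {"x": 0,"y": -0.002,"z": 0.081,"rx": 0,"ry": 0,"rz": 0,"claw": 0.3},
  {"x": 0,"y": -0.002,"z": 0.081,"rx": 0,"ry": 0,"rz": 0,"claw": 0.3},
  {"x": 0,"y": -0.002,"z": 0.081,"rx": 0,"ry": 0,"rz": 0,"claw": -1},
  {"x": 0,"y": -0.002,"z": 0.081,"rx": 0,"ry": 0,"rz": 0,"claw": -1},
  {"x": 0,"y": -0.002,"z": 0.081,"rx": 0,"ry": 0,"rz": 0,"claw": -1},
  {"x": 0,"y": -0.002,"z": 0.081,"rx": 0,"ry": 0,"rz": 0,"claw": -1},
  {"x": 0,"y": -0.002,"z": 0.081,"rx": 0,"ry": 0,"rz": 0,"claw": -1},
  {"x": 0,"y": -0.002,"z": 0.081,"rx": 0,"ry": 0,"rz": 0,"claw": -1},
])

```text
time: 27.55
tool_pos: [0.6255, 0.3986, 0.0056]
tool_rot: [3.141, 0.002, 2.874]
contact_force: [-0.4, -1.5, 5.4]
opening: 0.0329
grip_force: 15.0
```

Call:
step_arm([
  {"x": 0,"y": 0,"z": -0.04,"rx": 0,"ry": 0,"rz": 0,"claw": -1},
  {"x": 0,"y": 0,"z": -0.09,"rx": 0,"ry": 0,"rz": 0,"claw": -1},
  {"x": 0,"y": 0,"z": -0.14,"rx": 0,"ry": 0,"rz": 0,"claw": -1},
  {"x": 0,"y": 0,"z": -0.19,"rx": 0,"ry": 0,"rz": 0,"claw": -1},
  {"x": 0,"y": 0,"z": -0.23,"rx": 0,"ry": 0,"rz": 0,"claw": -1},
  {"x": 0,"y": 0,"z": -0.24,"rx": 0,"ry": 0,"rz": 0,"claw": -1},
  {"x": 0,"y": 0,"z": -0.24,"rx": 0,"ry": 0,"rz": 0,"claw": -1},
])

```text
time: 28.13
tool_pos: [0.626, 0.3991, 0.1878]
tool_rot: [3.137, 0.005, 2.874]
contact_force: [0.5, 0.3, 0.6]
opening: 0.0329
grip_force: 14.9
```

Run:
```python
from h import *
s=robot.observe(); print(s['tool_pos'],s['tool_rot'],s['opening'],s['contact_force'],b2w(.0305,-.032))
js([(*b2w(.0305,-.032),s['tool_pos'][2],1.7)],-1)
```

```text
[0.62604292 0.39905085 0.18776283] [3.13747557 0.00462898 2.87429212] 0.032865260126248304 [0.5300885  0.33381463 0.64387017] [ 0.52747704 -0.00229333]
[{"x": -0.0146, "y": -0.5508, "z": -0.0022, "rx": 0.0081, "ry": 0.0021, "rz": 1.4952, "claw": -1}]
```

Call:
step_arm([
  {"x": 0,"y": -0.02,"z": 0,"rx": 0,"ry": 0,"rz": 0.08,"claw": -1},
  {"x": 0,"y": -0.05,"z": 0,"rx": 0,"ry": 0,"rz": 0.2,"claw": -1},
  {"x": 0,"y": -0.09,"z": 0,"rx": 0,"ry": 0,"rz": 0.34,"claw": -1},
  {"x": 0,"y": -0.13,"z": 0,"rx": 0,"ry": 0,"rz": 0.48,"claw": -1},
  {"x": 0,"y": -0.17,"z": 0,"rx": 0,"ry": 0,"rz": 0.62,"claw": -1},
  {"x": 0,"y": -0.21,"z": 0,"rx": 0,"ry": 0,"rz": 0.76,"claw": -1},
  {"x": 0,"y": -0.25,"z": 0,"rx": 0,"ry": 0,"rz": 0.88,"claw": -1},
  {"x": -0.005,"y": -0.29,"z": 0,"rx": 0,"ry": 0,"rz": 0.96,"claw": -1},
  {"x": -0.01,"y": -0.33,"z": 0,"rx": 0,"ry": 0,"rz": 1,"claw": -1},
  {"x": -0.0146,"y": -0.37,"z": 0,"rx": 0,"ry": 0,"rz": 1,"claw": -1},
  {"x": -0.0146,"y": -0.39,"z": 0,"rx": 0,"ry": 0,"rz": 1,"claw": -1},
  {"x": -0.0146,"y": -0.39,"z": 0,"rx": 0,"ry": 0,"rz": 1,"claw": -1},
])

```text
time: 29.13
tool_pos: [0.5567, 0.1106, 0.1823]
tool_rot: [-3.137, -0.001, 2.086]
contact_force: [0.7, 0.6, 0.4]
opening: 0.0326
grip_force: 14.9
```

Run:
```python
from h import *
s=robot.observe(); print(s['tool_pos'],s['tool_rot'],s['opening'],s['contact_force'])
js([(*b2w(.0305,-.032),.15,1.7)],-1)
```

```text
[0.55671999 0.11063193 0.18231784] [-3.13748930e+00 -1.21321299e-03  2.08560922e+00] 0.03259735104282619 [0.66216662 0.59705914 0.38436507]
[{"x": -0.1119, "y": -0.1079, "z": 0.0434, "rx": -0.0055, "ry": -0.0005, "rz": 0.491, "claw": -1}]
```

Call:
step_arm([
  {"x": -0.02,"y": -0.02,"z": 0,"rx": 0,"ry": 0,"rz": 0.1,"claw": -1},
  {"x": -0.05,"y": -0.048,"z": 0,"rx": 0,"ry": 0,"rz": 0.22,"claw": -1},
  {"x": -0.08,"y": -0.077,"z": 0,"rx": 0,"ry": 0,"rz": 0.36,"claw": -1},
  {"x": -0.1,"y": -0.1,"z": 0.02,"rx": 0,"ry": 0,"rz": 0.491,"claw": -1},
  {"x": -0.112,"y": -0.108,"z": 0.04,"rx": 0,"ry": 0,"rz": 0.491,"claw": -1},
  {"x": -0.112,"y": -0.108,"z": 0.043,"rx": 0,"ry": 0,"rz": 0.491,"claw": -1},
  {"x": -0.112,"y": -0.108,"z": 0.043,"rx": 0,"ry": 0,"rz": 0.491,"claw": -1},
  {"x": -0.112,"y": -0.108,"z": 0.043,"rx": 0,"ry": 0,"rz": 0.491,"claw": -1},
  {"x": -0.112,"y": -0.108,"z": 0.043,"rx": 0,"ry": 0,"rz": 0.491,"claw": -1},
])

```text
time: 29.88
tool_pos: [0.5301, 0.0016, 0.1525]
tool_rot: [3.141, -0.0, 1.705]
contact_force: [0.3, 0.7, -0.7]
opening: 0.0327
grip_force: 14.9
```

Run:
```python
from h import *
s=robot.observe(); print(s['tool_pos'],s['tool_rot'],s['opening'],s['contact_force'])
js([(*b2w(.0305,-.032),.029,1.7)],-1)
p,W,im,d=snap('wrist','w8.png')
```

```text
[0.53012154 0.00163056 0.1524535 ] [ 3.14058374e+00 -3.07154262e-05  1.70512534e+00] 0.032669959134843496 [ 0.26903489  0.66949602 -0.67096671]
[{"x": -0.0047, "y": -0.0044, "z": 0.1646, "rx": 0.0013, "ry": 0, "rz": 0.0065, "claw": -1}]
```

View pics/w8.png

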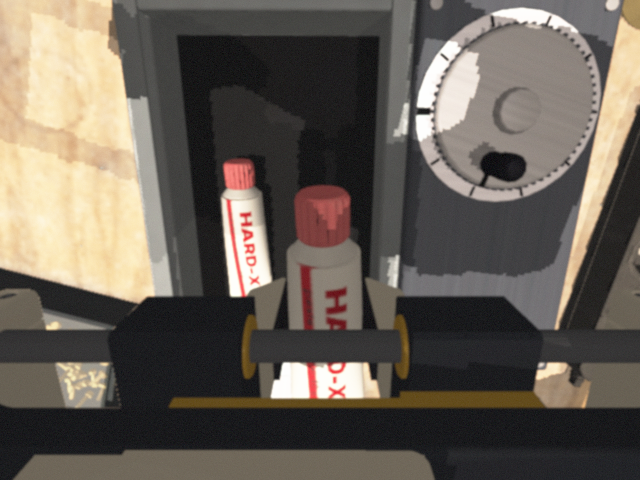

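Call:
step_arm([
  {"x": -0.0045,"y": -0.0044,"z": 0.04,"rx": 0,"ry": 0,"rz": 0.0065,"claw": -1},
  {"x": -0.0045,"y": -0.0044,"z": 0.08,"rx": 0,"ry": 0,"rz": 0.0065,"claw": -1},
  {"x": -0.0045,"y": -0.0044,"z": 0.12,"rx": 0,"ry": 0,"rz": 0.0065,"claw": -1},
  {"x": -0.0045,"y": -0.0044,"z": 0.15,"rx": 0,"ry": 0,"rz": 0.0065,"claw": -1},
  {"x": -0.0045,"y": -0.0044,"z": 0.163,"rx": 0,"ry": 0,"rz": 0.0065,"claw": -1},
  {"x": -0.0045,"y": -0.0044,"z": 0.164,"rx": 0,"ry": 0,"rz": 0.0065,"claw": -1},
  {"x": -0.0045,"y": -0.0044,"z": 0.164,"rx": 0,"ry": 0,"rz": 0.0065,"claw": -1},
])

```text
time: 30.52
tool_pos: [0.5273, -0.0031, 0.0296]
tool_rot: [3.141, 0.0, 1.699]
contact_force: [-0.8, 0.1, -0.5]
opening: 0.0327
grip_force: 14.9
```

Call:
step_arm([
  {"x": 0,"y": 0,"z": 0,"rx": 0,"ry": 0,"rz": 0,"claw": -0.1},
  {"x": 0,"y": 0,"z": 0,"rx": 0,"ry": 0,"rz": 0,"claw": -0.1},
  {"x": 0,"y": 0,"z": 0,"rx": 0,"ry": 0,"rz": 0,"claw": -0.1},
  {"x": 0,"y": 0,"z": 0,"rx": 0,"ry": 0,"rz": 0,"claw": -0.1},
  {"x": 0,"y": 0,"z": -0.04,"rx": 0,"ry": 0,"rz": 0,"claw": -0.1},
  {"x": 0,"y": 0,"z": -0.09,"rx": 0,"ry": 0,"rz": 0,"claw": -0.1},
  {"x": 0,"y": 0,"z": -0.14,"rx": 0,"ry": 0,"rz": 0,"claw": -0.1},
  {"x": 0,"y": 0,"z": -0.19,"rx": 0,"ry": 0,"rz": 0,"claw": -0.1},
  {"x": 0,"y": 0,"z": -0.24,"rx": 0,"ry": 0,"rz": 0,"claw": -0.1},
  {"x": 0,"y": 0,"z": -0.25,"rx": 0,"ry": 0,"rz": 0,"claw": -0.1},
])

```text
time: 31.35
tool_pos: [0.5293, -0.0038, 0.2236]
tool_rot: [3.13, 0.003, 1.698]
contact_force: [1.3, 0.2, 0.9]
opening: 0.0417
grip_force: 0.0
```

Run:
```python
from h import *
s=robot.observe(); print(s['tool_pos'],s['tool_rot'],s['opening'],s['contact_force'])
p,W,im,d=snap('side','sd2.png'); X=cloud(p,W,d); tubes('side',X)
js([(.5,-.2,.22,.8),(.468,-.248,.22,0)],.2)
cv2.imwrite('pics/sd2c.png',cv2.resize(im[120:420,230:470],None,fx=2,fy=2))
```

```text
[ 0.52931257 -0.00381234  0.22362876] [3.13021447 0.00330026 1.69813895] 0.041713788581908336 [1.30890286 0.15041536 0.87376152]
side 0.93 [337. 239. 354. 277.] 402 [527.2 -11.6] [ 37.4 134.3] 9.7 ztop 0.04
side 0.91 [359. 241. 376. 277.] 401 [464.4 -14.2] [ 39.3 130.2] 8.9 ztop 0.039
[{"x": -0.255, "y": -0.0699, "z": -0.0011, "rx": 0.0078, "ry": -0.0012, "rz": 1.1435, "claw": 0.2}, {"x": -0.3131, "y": -0.1204, "z": -0.0012, "rx": 0.0073, "ry": -0.0046, "rz": 2.1621, "claw": 0.2}]
```

View pics/sd2c.png

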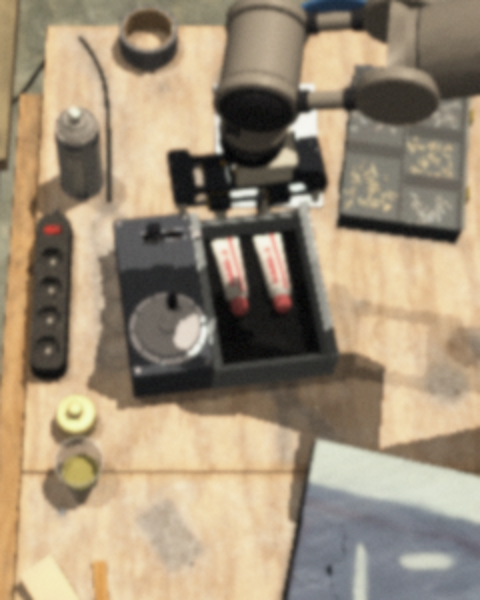

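Both tubes lie flat in the box at side pixels (277,230) and (273,270), and no third tube is on the bench. Going back for the lid.

Call:
step_arm([
  {"x": -0.04,"y": -0.012,"z": 0,"rx": 0,"ry": 0,"rz": 0.15,"claw": 0.1},
  {"x": -0.08,"y": -0.03,"z": 0,"rx": 0,"ry": 0,"rz": 0.3,"claw": 0.1},
  {"x": -0.12,"y": -0.045,"z": 0,"rx": 0,"ry": 0,"rz": 0.45,"claw": 0.1},
  {"x": -0.17,"y": -0.06,"z": 0,"rx": 0,"ry": 0,"rz": 0.6,"claw": 0.1},
  {"x": -0.21,"y": -0.08,"z": 0,"rx": 0,"ry": 0,"rz": 0.75,"claw": 0.1},
  {"x": -0.25,"y": -0.1,"z": 0,"rx": 0,"ry": 0,"rz": 0.9,"claw": 0.1},
  {"x": -0.27,"y": -0.1,"z": 0,"rx": 0,"ry": 0,"rz": 1,"claw": 0.1},
  {"x": -0.27,"y": -0.1,"z": 0,"rx": 0,"ry": 0,"rz": 1,"claw": 0.1},
])

```text
time: 32.12
tool_pos: [0.4767, -0.2166, 0.2144]
tool_rot: [-3.139, 0.001, 0.905]
contact_force: [1.0, -0.3, -0.4]
opening: 0.0509
grip_force: 0.0
```

Call:
step_arm([
  {"x": 0,"y": 0,"z": 0,"rx": 0,"ry": 0,"rz": 0.15,"claw": 0.1},
  {"x": 0,"y": 0,"z": 0,"rx": 0,"ry": 0,"rz": 0.3,"claw": 0.1},
  {"x": 0,"y": 0,"z": 0,"rx": 0,"ry": 0,"rz": 0.45,"claw": 0.1},
  {"x": 0,"y": 0,"z": 0,"rx": 0,"ry": 0,"rz": 0.6,"claw": 0.1},
  {"x": 0,"y": 0,"z": 0,"rx": 0,"ry": 0,"rz": 0.75,"claw": 0.1},
  {"x": 0,"y": 0,"z": 0,"rx": 0,"ry": 0,"rz": 0.9,"claw": 0.1},
  {"x": 0,"y": 0,"z": 0,"rx": 0,"ry": 0,"rz": 1,"claw": 0.1},
  {"x": 0,"y": 0,"z": 0,"rx": 0,"ry": 0,"rz": 1,"claw": 0.1},
])

```text
time: 32.78
tool_pos: [0.4775, -0.2124, 0.215]
tool_rot: [-3.14, 0.002, 0.127]
contact_force: [0.4, 0.3, 0.2]
opening: 0.0506
grip_force: 0.0
```

Run:
```python
from h import *
s=robot.observe(); print(s['tool_pos'],s['tool_rot'],s['opening'],s['contact_force'])
js([(.49,-.248,.2,0)],.1)
```

```text
[ 0.47752868 -0.21243253  0.21501953] [-3.13958619e+00  2.03431657e-03  1.27320526e-01] 0.05063031017366946 [0.39621895 0.33083817 0.19367578]
[{"x": 0.0105, "y": 0.0492, "z": 0.0199, "rx": -0.0024, "ry": 0.0027, "rz": 0.1621, "claw": 0.1}]
```

Call:
step_arm([
  {"x": 0.0105,"y": 0.03,"z": 0.02,"rx": 0,"ry": 0,"rz": 0.1,"claw": 0.1},
  {"x": 0.0105,"y": 0.0492,"z": 0.02,"rx": 0,"ry": 0,"rz": 0.1621,"claw": 0.1},
  {"x": 0.0105,"y": 0.0492,"z": 0.02,"rx": 0,"ry": 0,"rz": 0.1621,"claw": 0.1},
  {"x": 0.0105,"y": 0.0492,"z": 0.02,"rx": 0,"ry": 0,"rz": 0.1621,"claw": 0.1},
  {"x": 0.0105,"y": 0.0492,"z": 0.02,"rx": 0,"ry": 0,"rz": 0.1621,"claw": 0.1},
])

```text
time: 33.2
tool_pos: [0.4902, -0.2484, 0.201]
tool_rot: [-3.141, 0.001, 0.003]
contact_force: [0.0, -0.3, 0.0]
opening: 0.0508
grip_force: 0.0
```

Run:
```python
from h import *
s=robot.observe(); print(s['tool_pos'],s['tool_rot'],s['opening'])
p,W,im,d=snap('wrist','w9.png'); X=cloud(p,W,d); v=X[:300].reshape(-1,3)
m=(v[:,2]>.024)&(v[:,2]<.042)&(abs(v[:,0]-.468)<.06)&(abs(v[:,1]+.248)<.03)
P=v[m]; print('bar',cv2.minAreaRect((P[:,:2]*1000).astype(np.float32)),np.percentile(P,[2,50,98],axis=0).round(4).tolist())
B=P[(P[:,0]>.44)&(P[:,0]<.5)]
# slope of bar
mid=[(x0,np.median(P[abs(P[:,0]-x0)<.004][:,1])) for x0 in np.arange(.435,.505,.01) if (abs(P[:,0]-x0)<.004).sum()>10]; print(np.round(mid,4).tolist()); print('yaw',np.polyfit(*np.array(mid).T,1))
```

```text
[ 0.49018502 -0.24840786  0.20103648] [-3.14053362e+00  9.18189429e-04  3.33245310e-03] 0.05083401335915497
bar ((468.7381286621094, -248.57907104492188), (83.07701873779297, 11.612735748291016), 0.3577677309513092) [[0.4297, -0.2545, 0.0296], [0.4711, -0.2487, 0.0328], [0.5094, -0.2431, 0.0344]]
[[0.435, -0.2488], [0.445, -0.2488], [0.455, -0.2488], [0.465, -0.2488], [0.475, -0.2487], [0.485, -0.2487], [0.495, -0.2487], [0.505, -0.2486]]
yaw [ 0.00276901 -0.25004239]
```

Call:
step_arm([
  {"x": -0.0283,"y": 0,"z": 0.05,"rx": 0,"ry": 0,"rz": 0,"claw": 0.1},
  {"x": -0.0283,"y": 0,"z": 0.1,"rx": 0,"ry": 0,"rz": 0,"claw": 0.1},
  {"x": -0.0283,"y": 0,"z": 0.15,"rx": 0,"ry": 0,"rz": 0,"claw": 0.1},
  {"x": -0.0283,"y": 0,"z": 0.2,"rx": 0,"ry": 0,"rz": 0,"claw": 0.1},
  {"x": -0.0283,"y": 0,"z": 0.235,"rx": 0,"ry": 0,"rz": 0,"claw": 0.1},
  {"x": -0.0283,"y": 0,"z": 0.25,"rx": 0,"ry": 0,"rz": 0,"claw": 0.1},
  {"x": -0.0283,"y": 0,"z": 0.251,"rx": 0,"ry": 0,"rz": 0,"claw": 0.1},
  {"x": -0.0283,"y": 0,"z": 0.251,"rx": 0,"ry": 0,"rz": 0,"claw": -1},
  {"x": -0.0283,"y": 0,"z": 0.251,"rx": 0,"ry": 0,"rz": 0,"claw": -1},
  {"x": -0.0283,"y": 0,"z": 0.251,"rx": 0,"ry": 0,"rz": 0,"claw": -1},
  {"x": -0.0283,"y": 0,"z": 0.251,"rx": 0,"ry": 0,"rz": 0,"claw": -1},
  {"x": -0.0283,"y": 0,"z": 0.251,"rx": 0,"ry": 0,"rz": 0,"claw": -1},
], squeeze=45)

```text
time: 34.25
tool_pos: [0.4697, -0.2498, 0.0143]
tool_rot: [3.14, -0.002, 0.0]
contact_force: [0.3, -0.1, 0.0]
opening: 0.0219
grip_force: 0.0
```

Run:
```python
from h import *
s=robot.observe(); print(s['tool_pos'],s['tool_rot'],s['opening'],s['contact_force'])
js([(*b2w(0,-.26),.09,YAW),(*b2w(0,-.26),.0735,YAW)],-1)
```

```text
[ 0.46972257 -0.24976773  0.01430703] [ 3.14038305e+00 -1.59153923e-03  1.63931053e-04] 0.02188259784693504 [ 0.25597955 -0.07487226  0.04742443]
[{"x": 0.0761, "y": -0.0231, "z": -0.1008, "rx": 0.0017, "ry": -0.0019, "rz": -0.1647, "claw": -1}, {"x": 0.0761, "y": -0.0232, "z": -0.0788, "rx": 0.0017, "ry": -0.0019, "rz": -0.1647, "claw": -1}]
```

Call:
step_arm([
  {"x": 0,"y": 0,"z": 0.002,"rx": 0,"ry": 0,"rz": 0,"claw": -1},
  {"x": 0,"y": 0,"z": 0.002,"rx": 0,"ry": 0,"rz": 0,"claw": -1},
  {"x": 0,"y": 0,"z": 0.002,"rx": 0,"ry": 0,"rz": 0,"claw": -1},
  {"x": 0,"y": 0,"z": 0.002,"rx": 0,"ry": 0,"rz": 0,"claw": -1},
])

```text
time: 34.58
tool_pos: [0.4694, -0.2494, 0.0121]
tool_rot: [3.142, -0.0, 0.0]
contact_force: [0.5, 1.9, 5.4]
opening: 0.0113
grip_force: 45.0
```

Run:
```python
from h import *
s=robot.observe(); print(s['tool_pos'],s['tool_rot'],s['opening'],s['contact_force'])
z=s['tool_pos'][2]
js([(*b2w(0,-.26),z+.075,YAW)],-1)
```

```text
[ 0.4693792  -0.24935945  0.01208684] [ 3.14153293e+00 -3.81210613e-04  2.43367490e-05] 0.01133721475056536 [0.53308732 1.91734456 5.38474475]
[{"x": 0.0764, "y": -0.0227, "z": -0.1, "rx": 0, "ry": -0.0005, "rz": -0.1649, "claw": -1}]
```

Call:
step_arm([
  {"x": 0,"y": 0,"z": -0.02,"rx": 0,"ry": 0,"rz": 0,"claw": -1},
  {"x": 0,"y": 0,"z": -0.06,"rx": 0,"ry": 0,"rz": 0,"claw": -1},
  {"x": 0,"y": 0,"z": -0.09,"rx": 0,"ry": 0,"rz": -0.03,"claw": -1},
  {"x": 0.025,"y": -0.007,"z": -0.1,"rx": 0,"ry": 0,"rz": -0.07,"claw": -1},
  {"x": 0.055,"y": -0.015,"z": -0.1,"rx": 0,"ry": 0,"rz": -0.12,"claw": -1},
  {"x": 0.073,"y": -0.0227,"z": -0.1,"rx": 0,"ry": 0,"rz": -0.165,"claw": -1},
  {"x": 0.0764,"y": -0.0227,"z": -0.09,"rx": 0,"ry": 0,"rz": -0.165,"claw": -1},
  {"x": 0.0764,"y": -0.0227,"z": -0.0815,"rx": 0,"ry": 0,"rz": -0.165,"claw": -1},
  {"x": 0.0764,"y": -0.0227,"z": -0.0815,"rx": 0,"ry": 0,"rz": -0.165,"claw": -1},
  {"x": 0.0764,"y": -0.0227,"z": -0.0815,"rx": 0,"ry": 0,"rz": -0.165,"claw": -1},
  {"x": 0.0764,"y": -0.0227,"z": -0.0815,"rx": 0,"ry": 0,"rz": -0.165,"claw": -1},
])

```text
time: 35.5
tool_pos: [0.5256, -0.2327, 0.0724]
tool_rot: [-3.141, 0.001, 0.128]
contact_force: [-0.5, 0.2, -4.4]
opening: 0.0119
grip_force: 45.0
```

Run:
```python
from h import *
s=robot.observe(); print(s['tool_pos'],s['tool_rot'],s['contact_force'],s['torque'],b2w(0,-.26))
c,sn=np.cos(YAW),np.sin(YAW); print('box',(s['tool_pos'][:2]-BX)@np.array([[c,-sn],[sn,c]]))
js([(*b2w(0.0005,-.19),.0731,YAW),(*b2w(0.0005,-.002),.0731,YAW)],-1)
p,W,im,d=snap('scene'); cv2.imwrite('pics/s2.png',cv2.resize(im[180:360,240:460],None,fx=3,fy=3))
```

```text
[ 0.52556881 -0.23269269  0.07240961] [-3.14090945e+00  1.21323618e-03  1.28422623e-01] [-0.49379654  0.21366281 -4.35876538] [-0.00105802 -0.03799003  0.00739032] [ 0.52667597 -0.23232291]
box [-0.00114564 -0.2602237 ]
[{"x": 0.0021, "y": -0.0936, "z": -0.0009, "rx": -0.0009, "ry": 0.0015, "rz": -0.0014, "claw": -1}, {"x": 0.0018, "y": -0.3443, "z": -0.0007, "rx": -0.0009, "ry": 0.0015, "rz": -0.0014, "claw": -1}]
```

View pics/s2.png

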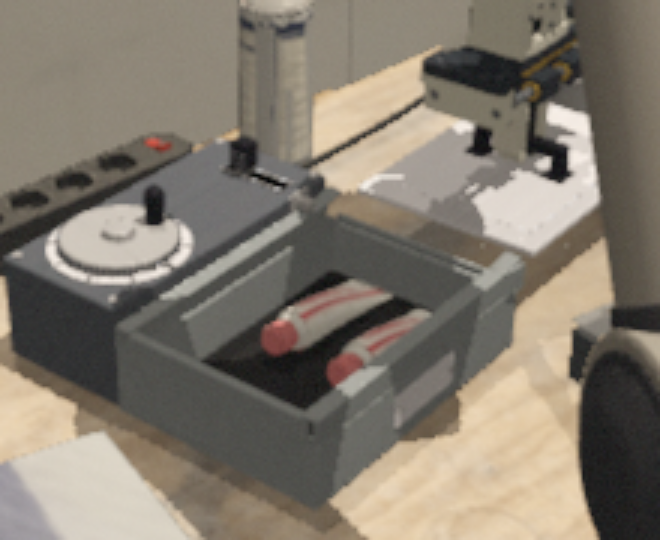

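Tubes sit in the box, and the lid is level and in line with the grooves. Inserting.

Call:
step_arm([
  {"x": 0.002,"y": -0.005,"z": -0.001,"rx": 0,"ry": 0,"rz": 0,"claw": -1},
  {"x": 0.002,"y": -0.018,"z": -0.001,"rx": 0,"ry": 0,"rz": 0,"claw": -1},
  {"x": 0.002,"y": -0.034,"z": -0.001,"rx": 0,"ry": 0,"rz": 0,"claw": -1},
  {"x": 0.002,"y": -0.05,"z": -0.001,"rx": 0,"ry": 0,"rz": 0,"claw": -1},
  {"x": 0.002,"y": -0.066,"z": -0.001,"rx": 0,"ry": 0,"rz": 0,"claw": -1},
  {"x": 0.002,"y": -0.082,"z": -0.001,"rx": 0,"ry": 0,"rz": 0,"claw": -1},
  {"x": 0.002,"y": -0.0936,"z": -0.001,"rx": 0,"ry": 0,"rz": 0,"claw": -1},
  {"x": 0.002,"y": -0.0936,"z": -0.001,"rx": 0,"ry": 0,"rz": 0,"claw": -1},
])

```text
time: 36.22
tool_pos: [0.5185, -0.1602, 0.0737]
tool_rot: [-3.141, 0.001, 0.132]
contact_force: [0.0, 0.5, -4.1]
opening: 0.0113
grip_force: 45.0
```

Run:
```python
from h import *
s=robot.observe(); print(s['tool_pos'],s['tool_rot'],s['contact_force'],s['torque'])
c,sn=np.cos(YAW),np.sin(YAW); print('box',(s['tool_pos'][:2]-BX)@np.array([[c,-sn],[sn,c]]))
js([(*b2w(0.0005,-.005),.0731,YAW),(*b2w(0.0005,-.001),.0731,YAW)],-1)
```

```text
[ 0.5184796  -0.16024103  0.07368054] [-3.14077669e+00  6.86307442e-04  1.31652871e-01] [ 0.036145    0.54445253 -4.06906101] [0.0488242  0.01861839 0.02487559]
box [ 0.0011808  -0.18746322]
[{"x": -0.0004, "y": -0.2433, "z": 0.001, "rx": -0.001, "ry": 0.0009, "rz": 0.0027, "claw": -1}, {"x": -0.0004, "y": -0.2486, "z": 0.001, "rx": -0.001, "ry": 0.0009, "rz": 0.0027, "claw": -1}]
```

Call:
step_arm([
  {"x": -0.0008,"y": -0.01,"z": 0,"rx": 0,"ry": 0,"rz": 0,"claw": -1},
  {"x": -0.0008,"y": -0.03,"z": 0,"rx": 0,"ry": 0,"rz": 0,"claw": -1},
  {"x": -0.0008,"y": -0.052,"z": 0,"rx": 0,"ry": 0,"rz": 0,"claw": -1},
  {"x": -0.0008,"y": -0.075,"z": 0,"rx": 0,"ry": 0,"rz": 0,"claw": -1},
  {"x": -0.0008,"y": -0.1,"z": 0,"rx": 0,"ry": 0,"rz": 0,"claw": -1},
  {"x": -0.0008,"y": -0.125,"z": 0,"rx": 0,"ry": 0,"rz": 0,"claw": -1},
  {"x": -0.0008,"y": -0.15,"z": 0,"rx": 0,"ry": 0,"rz": 0,"claw": -1},
  {"x": -0.0008,"y": -0.175,"z": 0,"rx": 0,"ry": 0,"rz": 0,"claw": -1},
  {"x": -0.0008,"y": -0.2,"z": 0,"rx": 0,"ry": 0,"rz": 0,"claw": -1},
  {"x": -0.0008,"y": -0.218,"z": 0,"rx": 0,"ry": 0,"rz": 0,"claw": -1},
  {"x": -0.0008,"y": -0.23,"z": 0,"rx": 0,"ry": 0,"rz": 0,"claw": -1},
  {"x": -0.0008,"y": -0.235,"z": 0,"rx": 0,"ry": 0,"rz": 0,"claw": -1},
])

```text
time: 37.22
tool_pos: [0.4951, 0.0136, 0.0736]
tool_rot: [-3.141, 0.0, 0.131]
contact_force: [-0.1, -0.4, -3.6]
opening: 0.0114
grip_force: 45.0
```

Run:
```python
from h import *
s=robot.observe(); print(s['tool_pos'],s['tool_rot'],s['contact_force'],s['torque'])
c,sn=np.cos(YAW),np.sin(YAW); print('box',(s['tool_pos'][:2]-BX)@np.array([[c,-sn],[sn,c]]))
js([(*b2w(0.0005,-.0018),.0731,YAW),(*b2w(0.0005,-.0018),.0641,YAW)],-1)
```

```text
[0.49510371 0.01355728 0.07363999] [-3.14140934e+00  2.12686642e-04  1.30763732e-01] [-0.09281829 -0.40113697 -3.60905232] [0.03105976 0.10847809 0.01824313]
box [ 0.00044467 -0.01210148]
[{"x": 0, "y": -0.0137, "z": 0.0007, "rx": 0, "ry": 0, "rz": 0.0016, "claw": -1}, {"x": 0, "y": -0.0137, "z": 0.0127, "rx": 0, "ry": 0, "rz": 0.0016, "claw": -1}]
```

Call:
step_arm([
  {"x": 0,"y": -0.006,"z": 0,"rx": 0,"ry": 0,"rz": 0,"claw": -1},
  {"x": 0,"y": -0.011,"z": 0,"rx": 0,"ry": 0,"rz": 0,"claw": -1},
  {"x": 0,"y": -0.0138,"z": 0,"rx": 0,"ry": 0,"rz": 0,"claw": -1},
  {"x": 0,"y": -0.0138,"z": 0,"rx": 0,"ry": 0,"rz": 0,"claw": -1},
  {"x": 0,"y": -0.0138,"z": 0,"rx": 0,"ry": 0,"rz": 0,"claw": -1},
  {"x": 0,"y": -0.0138,"z": 0.004,"rx": 0,"ry": 0,"rz": 0,"claw": -1},
  {"x": 0,"y": -0.0138,"z": 0.008,"rx": 0,"ry": 0,"rz": 0,"claw": -1},
  {"x": 0,"y": -0.0138,"z": 0.011,"rx": 0,"ry": 0,"rz": 0,"claw": -1},
  {"x": 0,"y": -0.0138,"z": 0.0125,"rx": 0,"ry": 0,"rz": 0,"claw": -1},
  {"x": 0,"y": -0.0138,"z": 0.0125,"rx": 0,"ry": 0,"rz": 0,"claw": -1},
])

```text
time: 38.05
tool_pos: [0.4946, 0.0221, 0.0668]
tool_rot: [3.141, -0.002, 0.13]
contact_force: [-9.6, 0.1, 25.4]
opening: 0.011
grip_force: 45.0
```

Run:
```python
from h import *
s=robot.observe(); print(s['tool_pos'],s['tool_rot'],s['contact_force'],s['torque'])
c,sn=np.cos(YAW),np.sin(YAW); print('box',(s['tool_pos'][:2]-BX)@np.array([[c,-sn],[sn,c]]))
```

```text
[0.49462488 0.02212225 0.06680712] [ 3.14069512e+00 -1.92713323e-03  1.29821990e-01] [-9.61002202  0.14933988 25.40773897] [-0.14404969  1.40474707  0.01929074]
box [ 0.00107592 -0.00354639]
```

Call:
step_arm([
  {"x": 0,"y": -0.001,"z": -0.002,"rx": 0,"ry": 0,"rz": 0,"claw": -1},
  {"x": 0,"y": -0.0015,"z": -0.002,"rx": 0,"ry": 0,"rz": 0,"claw": -1},
  {"x": 0,"y": -0.0015,"z": -0.002,"rx": 0,"ry": 0,"rz": 0,"claw": -0.2},
  {"x": 0,"y": -0.0015,"z": -0.002,"rx": 0,"ry": 0,"rz": 0,"claw": -0.2},
  {"x": 0,"y": -0.0015,"z": -0.002,"rx": 0,"ry": 0,"rz": 0,"claw": -0.2},
  {"x": 0,"y": -0.0015,"z": -0.03,"rx": 0,"ry": 0,"rz": 0,"claw": 0},
  {"x": 0,"y": -0.0015,"z": -0.08,"rx": 0,"ry": 0,"rz": 0,"claw": 0},
  {"x": 0,"y": -0.0015,"z": -0.13,"rx": 0,"ry": 0,"rz": 0,"claw": 0},
  {"x": 0,"y": -0.0015,"z": -0.18,"rx": 0,"ry": 0,"rz": 0,"claw": 0},
  {"x": 0,"y": -0.0015,"z": -0.18,"rx": 0,"ry": 0,"rz": 0,"claw": 0},
  {"x": 0,"y": -0.0015,"z": -0.18,"rx": 0,"ry": 0,"rz": 0,"claw": 0},
])

```text
time: 38.97
tool_pos: [0.4953, 0.0234, 0.201]
tool_rot: [3.141, -0.005, 0.13]
contact_force: [-0.2, -0.3, -0.6]
opening: 0.046
grip_force: 0.0
```

```bash
cat > lidfit.py <<'E'
from h import *
s=robot.observe(); print(s['tool_pos'],s['tool_rot'],s['contact_force'])
p,W,im,d=snap('wrist','w_lid.png'); X=cloud(p,W,d); v=X[:295].reshape(-1,3)
c,sn=np.cos(YAW),np.sin(YAW); B=(v[:,:2]-BX)@np.array([[c,-sn],[sn,c]])
m=(v[:,2]>.079)&(v[:,2]<.094)&(abs(B[:,0])<.06)&(abs(B[:,1])<.03)
print('bar',np.percentile(B[m],[2,50,98],axis=0).round(4).tolist(),np.median(v[m,2]).round(4))
m=(v[:,2]>.05)&(v[:,2]<.066)&(abs(B[:,0])<.065)&(abs(B[:,1])<.1)
A=np.c_[B[m],np.ones(m.sum())]; k=np.linalg.lstsq(A,v[m,2],rcond=None)[0]; r=abs(A@k-v[m,2]); g=r<.002; k=np.linalg.lstsq(A[g],v[m,2][g],rcond=None)[0]
print('lid top plane slope x,y, z0',k.round(4),g.sum())
for y0 in (-.1,-.05,0,.05,.09):
    print(y0,[round(float(np.median(v[(abs(B[:,0]-x0)<.008)&(abs(B[:,1]-y0)<.008)&(v[:,2]<.075),2])),4) for x0 in (-.06,-.04,-.02,.02,.04,.065)])
m=(v[:,2]>.086)&(v[:,2]<.1)&(B[:,0]>.02)&(B[:,0]<.075)&(B[:,1]<-.05)&(B[:,1]>-.115)
print('keeper',np.percentile(B[m],[2,50,98],axis=0).round(4).tolist() if m.any() else '',np.median(v[m,2]))
E
python3 lidfit.py
```

```text
[0.49526386 0.0234053  0.20097314] [ 3.14056403 -0.00462698  0.12960982] [-0.22612388 -0.31644756 -0.63348023]
bar [[-0.0391, -0.0093], [0.0029, -0.0038], [0.0406, 0.0017]] 0.0878
lid top plane slope x,y, z0 [-0.0004 -0.0285  0.0604] 31157
-0.1 [0.0629, 0.0628, 0.0628, 0.0629, 0.0629, 0.0633]
-0.05 [0.0617, 0.0618, 0.0618, 0.0619, 0.0618, 0.0616]
0 [0.0604, 0.0623, 0.0604, 0.0603, 0.0623, 0.0602]
0.05 [nan, 0.059, 0.0591, 0.0591, 0.059, 0.0588]
0.09 [0.0576, 0.0576, 0.0576, 0.0576, 0.0576, 0.0577]
keeper [[0.0497, -0.1015], [0.0567, -0.0856], [0.0635, -0.0707]] 0.09634161391926374
  return _methods._mean(a, axis=axis, dtype=dtype,
  ret = ret.dtype.type(ret / rcount)
```

View pics/w_lid.png

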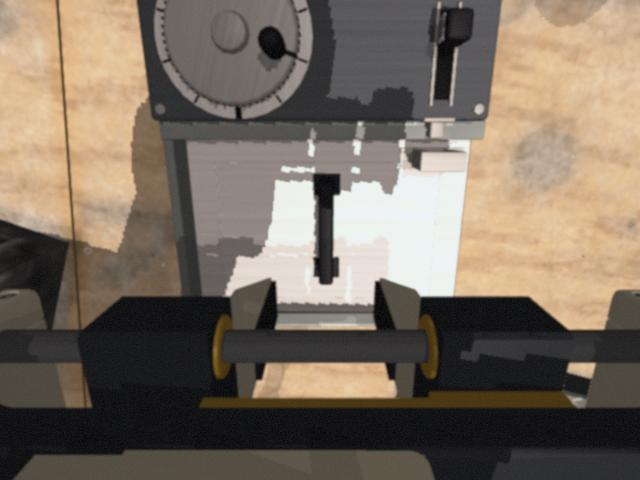

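The lid's -y end rests on the lip (tilt 0.0285), about 2.5 mm short. I'll regrasp it and push it home.

Run:
```python
from h import *
js([(*b2w(0.001,-.0038),.0665,YAW)],0)
```

```text
[{"x": 0, "y": 0.0022, "z": 0.1769, "rx": 0, "ry": -0.0008, "rz": 0, "claw": 0}]
```

Call:
step_arm([
  {"x": 0,"y": 0.0022,"z": 0.05,"rx": 0,"ry": 0,"rz": 0,"claw": 0},
  {"x": 0,"y": 0.0022,"z": 0.1,"rx": 0,"ry": 0,"rz": 0,"claw": 0},
  {"x": 0,"y": 0.0022,"z": 0.145,"rx": 0,"ry": 0,"rz": 0,"claw": 0},
  {"x": 0,"y": 0.0022,"z": 0.17,"rx": 0,"ry": 0,"rz": 0,"claw": 0},
  {"x": 0,"y": 0.0022,"z": 0.177,"rx": 0,"ry": 0,"rz": 0,"claw": 0},
  {"x": 0,"y": 0.0022,"z": 0.177,"rx": 0,"ry": 0,"rz": 0,"claw": -1},
  {"x": 0,"y": 0.0022,"z": 0.177,"rx": 0,"ry": 0,"rz": 0,"claw": -1},
  {"x": 0,"y": 0.0022,"z": 0.177,"rx": 0,"ry": 0,"rz": 0,"claw": -1},
  {"x": 0,"y": 0.0022,"z": 0.177,"rx": 0,"ry": 0,"rz": 0,"claw": -1},
  {"x": 0,"y": 0.0022,"z": 0.177,"rx": 0,"ry": 0,"rz": 0,"claw": -1},
  {"x": 0,"y": 0.0022,"z": 0.177,"rx": 0,"ry": 0,"rz": 0,"claw": -1},
], squeeze=20)

```text
time: 39.93
tool_pos: [0.4947, 0.0219, 0.0671]
tool_rot: [3.141, -0.001, 0.13]
contact_force: [-0.3, 0.3, 2.1]
opening: 0.0119
grip_force: 20.0
```

Call:
step_arm([
  {"x": 0,"y": 0,"z": -0.002,"rx": 0,"ry": 0,"rz": 0,"claw": -1},
  {"x": 0,"y": -0.002,"z": -0.002,"rx": 0,"ry": 0,"rz": 0,"claw": -1},
  {"x": 0,"y": -0.0042,"z": -0.002,"rx": 0,"ry": 0,"rz": 0,"claw": -1},
  {"x": 0,"y": -0.0042,"z": -0.002,"rx": 0,"ry": 0,"rz": 0,"claw": -1},
  {"x": 0,"y": -0.0042,"z": 0.002,"rx": 0,"ry": 0,"rz": 0,"claw": -1},
  {"x": 0,"y": -0.0042,"z": 0.003,"rx": 0,"ry": 0,"rz": 0,"claw": -1},
  {"x": 0,"y": -0.0042,"z": 0.003,"rx": 0,"ry": 0,"rz": 0,"claw": -1},
])

```text
time: 40.52
tool_pos: [0.4939, 0.025, 0.0642]
tool_rot: [-3.142, 0.0, 0.129]
contact_force: [-1.2, 1.1, -0.9]
opening: 0.0116
grip_force: 20.0
```

Call:
step_arm([
  {"x": 0,"y": 0,"z": 0,"rx": 0,"ry": 0,"rz": 0,"claw": -0.2},
  {"x": 0,"y": 0,"z": 0,"rx": 0,"ry": 0,"rz": 0,"claw": 0},
  {"x": 0,"y": 0,"z": 0,"rx": 0,"ry": 0,"rz": 0,"claw": 0},
  {"x": 0,"y": 0,"z": -0.03,"rx": 0,"ry": 0,"rz": 0,"claw": 0},
  {"x": 0,"y": 0,"z": -0.08,"rx": 0,"ry": 0,"rz": 0,"claw": 0},
  {"x": 0,"y": 0,"z": -0.13,"rx": 0,"ry": 0,"rz": 0,"claw": 0},
  {"x": 0,"y": 0,"z": -0.18,"rx": 0,"ry": 0,"rz": 0,"claw": 0},
  {"x": 0,"y": 0,"z": -0.18,"rx": 0,"ry": 0,"rz": 0,"claw": 0},
  {"x": 0,"y": 0,"z": -0.18,"rx": 0,"ry": 0,"rz": 0,"claw": 0},
])

```text
time: 41.27
tool_pos: [0.4952, 0.0248, 0.2015]
tool_rot: [3.14, -0.005, 0.13]
contact_force: [-0.6, 0.8, 0.7]
opening: 0.0455
grip_force: 0.0
```

```bash
python3 lidfit.py 2>/dev/null
```

```text
[0.49515503 0.02480741 0.20146481] [ 3.14017575 -0.00546726  0.12962039] [-0.62427455  0.82410748  0.66605072]
bar [[-0.0394, -0.0072], [0.0025, -0.0016], [0.0402, 0.004]] 0.0849
lid top plane slope x,y, z0 [-0.0005 -0.0009  0.0576] 30735
-0.1 [0.0573, 0.0572, 0.0573, 0.0573, 0.0573, 0.0579]
-0.05 [0.0575, 0.0576, 0.0577, 0.0576, 0.0576, 0.0574]
0 [0.0576, 0.06, 0.0576, 0.0578, 0.0598, 0.0574]
0.05 [nan, 0.0576, 0.0576, 0.0576, 0.0576, 0.0574]
0.09 [0.0573, 0.0573, 0.0574, 0.0573, 0.0573, 0.0575]
keeper [[0.05, -0.0994], [0.0564, -0.0838], [0.0627, -0.0685]] 0.09122608500006088
```

The lid is home and flat (slope under 0.001, y as at the start). Next, throw the bolt.

Run:
```python
from h import *
t=b2w(.1388,-.083); print(t)
js([(*t,.17,YAW),(*t,.093,YAW)],0)
```

```text
[ 0.64145625 -0.0388806 ]
[{"x": 0.1839, "y": 0.1097, "z": 0.0398, "rx": 0.0006, "ry": -0.0018, "rz": 0, "claw": 0}, {"x": 0.1838, "y": 0.1097, "z": 0.1424, "rx": 0.0006, "ry": -0.0018, "rz": 0, "claw": 0}]
```

Call:
step_arm([
  {"x": 0.045,"y": 0.026,"z": 0,"rx": 0,"ry": 0,"rz": 0,"claw": 0},
  {"x": 0.09,"y": 0.053,"z": 0,"rx": 0,"ry": 0,"rz": 0,"claw": 0},
  {"x": 0.135,"y": 0.08,"z": 0,"rx": 0,"ry": 0,"rz": 0,"claw": 0},
  {"x": 0.17,"y": 0.102,"z": 0.02,"rx": 0,"ry": 0,"rz": 0,"claw": 0},
  {"x": 0.1838,"y": 0.1097,"z": 0.04,"rx": 0,"ry": 0,"rz": 0,"claw": 0},
  {"x": 0.1838,"y": 0.1097,"z": 0.04,"rx": 0,"ry": 0,"rz": 0,"claw": 0},
  {"x": 0.1838,"y": 0.1097,"z": 0.04,"rx": 0,"ry": 0,"rz": 0,"claw": 0},
  {"x": 0.1838,"y": 0.1097,"z": 0.08,"rx": 0,"ry": 0,"rz": 0,"claw": 0},
  {"x": 0.1838,"y": 0.1097,"z": 0.12,"rx": 0,"ry": 0,"rz": 0,"claw": 0},
  {"x": 0.1838,"y": 0.1097,"z": 0.14,"rx": 0,"ry": 0,"rz": 0,"claw": 0},
  {"x": 0.1838,"y": 0.1097,"z": 0.142,"rx": 0,"ry": 0,"rz": 0,"claw": 0},
])

```text
time: 42.23
tool_pos: [0.638, -0.0377, 0.0896]
tool_rot: [-3.139, 0.007, 0.13]
contact_force: [-1.0, 0.4, -0.4]
opening: 0.0462
grip_force: 0.0
```

Call:
step_arm([
  {"x": 0,"y": 0,"z": 0,"rx": 0,"ry": 0,"rz": 0,"claw": -1},
  {"x": 0,"y": 0,"z": 0,"rx": 0,"ry": 0,"rz": 0,"claw": -1},
  {"x": 0,"y": 0,"z": 0,"rx": 0,"ry": 0,"rz": 0,"claw": -1},
  {"x": 0,"y": 0,"z": 0,"rx": 0,"ry": 0,"rz": 0,"claw": -1},
  {"x": 0,"y": 0,"z": 0,"rx": 0,"ry": 0,"rz": 0,"claw": -1},
  {"x": -0.012,"y": 0,"z": 0,"rx": 0,"ry": 0,"rz": 0,"claw": -1},
  {"x": -0.024,"y": 0,"z": 0,"rx": 0,"ry": 0,"rz": 0,"claw": -1},
  {"x": -0.034,"y": 0,"z": 0,"rx": 0,"ry": 0,"rz": 0,"claw": -1},
  {"x": -0.0375,"y": 0,"z": 0,"rx": 0,"ry": 0,"rz": 0,"claw": -1},
  {"x": -0.0375,"y": 0,"z": 0,"rx": 0,"ry": 0,"rz": 0,"claw": -1},
  {"x": -0.0375,"y": 0,"z": 0,"rx": 0,"ry": 0,"rz": 0,"claw": -1},
], squeeze=25)

```text
time: 43.15
tool_pos: [0.6158, -0.0427, 0.094]
tool_rot: [3.14, -0.007, 0.129]
contact_force: [9.0, 0.2, -0.5]
opening: 0.0161
grip_force: 25.0
```

Call:
step_arm([
  {"x": 0,"y": 0,"z": 0,"rx": 0,"ry": 0,"rz": 0,"claw": 0},
  {"x": 0,"y": 0,"z": 0,"rx": 0,"ry": 0,"rz": 0,"claw": 0},
  {"x": 0,"y": 0,"z": 0,"rx": 0,"ry": 0,"rz": 0,"claw": 0},
  {"x": 0,"y": 0,"z": -0.04,"rx": 0,"ry": 0,"rz": 0,"claw": 0},
  {"x": 0,"y": 0,"z": -0.09,"rx": 0,"ry": 0,"rz": 0,"claw": 0},
  {"x": 0,"y": 0,"z": -0.13,"rx": 0,"ry": 0,"rz": 0,"claw": 0},
  {"x": 0,"y": 0,"z": -0.13,"rx": 0,"ry": 0,"rz": 0,"claw": 0},
  {"x": 0,"y": 0,"z": -0.13,"rx": 0,"ry": 0,"rz": 0,"claw": 0},
])

```text
time: 43.82
tool_pos: [0.6139, -0.0426, 0.1923]
tool_rot: [3.14, -0.003, 0.13]
contact_force: [-0.5, -0.1, -1.4]
opening: 0.0459
grip_force: 0.0
```

```bash
cat > knob.py <<'E'
from h import *
s=robot.observe(); print(s['tool_pos'],s['opening'])
p,W,im,d=snap('wrist'); X=cloud(p,W,d); v=X[:320].reshape(-1,3)
c,sn=np.cos(YAW),np.sin(YAW); B=(v[:,:2]-BX)@np.array([[c,-sn],[sn,c]])
m=(v[:,2]>.106)&(v[:,2]<.12)&(B[:,0]>.09)&(B[:,0]<.19)&(B[:,1]<-.05)&(B[:,1]>-.11)
print('knob',m.sum(),np.percentile(B[m],[2,50,98],axis=0).round(4).tolist())
m=(v[:,2]>.114)&(v[:,2]<.13)&(np.hypot(v[:,0]-AX[0],v[:,1]-AX[1])<.045)
if m.any(): q=np.median(v[m],axis=0); print('post',m.sum(),q,th_of(q),'zero at',dial(0))
js([(*dial(5.027),.2,YAW),(*dial(5.027),.1015,YAW)],-.2)
E
python3 knob.py
```

```text
[ 0.61392533 -0.04260898  0.19226812] 0.045861008593906835
knob 610 [[0.1054, -0.0921], [0.1146, -0.0845], [0.1222, -0.077]]
post 478 [0.61901265 0.06851014 0.12221856] (np.float64(4.950474312178773), np.float64(0.032179388125870935)) zero at [0.59304869 0.09666459]
[{"x": 0.025, "y": -0.1497, "z": -0.0129, "rx": 0, "ry": 0, "rz": 0, "claw": -0.2}, {"x": 0.025, "y": -0.1497, "z": 0.1184, "rx": 0, "ry": 0, "rz": 0, "claw": -0.2}]
```

The bolt is back in its thrown position. Now the dial.

Call:
step_arm([
  {"x": 0.006,"y": -0.035,"z": 0,"rx": 0,"ry": 0,"rz": 0,"claw": -0.1},
  {"x": 0.013,"y": -0.08,"z": 0,"rx": 0,"ry": 0,"rz": 0,"claw": -0.1},
  {"x": 0.02,"y": -0.12,"z": 0,"rx": 0,"ry": 0,"rz": 0,"claw": -0.1},
  {"x": 0.024,"y": -0.142,"z": 0.02,"rx": 0,"ry": 0,"rz": 0,"claw": -0.1},
  {"x": 0.024,"y": -0.1497,"z": 0.035,"rx": 0,"ry": 0,"rz": 0,"claw": -0.1},
  {"x": 0.024,"y": -0.1497,"z": 0.04,"rx": 0,"ry": 0,"rz": 0,"claw": -0.1},
  {"x": 0.024,"y": -0.1497,"z": 0.04,"rx": 0,"ry": 0,"rz": 0,"claw": -0.1},
  {"x": 0.024,"y": -0.1497,"z": 0.08,"rx": 0,"ry": 0,"rz": 0,"claw": -0.1},
  {"x": 0.024,"y": -0.1497,"z": 0.108,"rx": 0,"ry": 0,"rz": 0,"claw": -0.1},
  {"x": 0.024,"y": -0.1497,"z": 0.117,"rx": 0,"ry": 0,"rz": 0,"claw": -0.1},
  {"x": 0.024,"y": -0.1497,"z": 0.117,"rx": 0,"ry": 0,"rz": 0,"claw": -0.1},
])

```text
time: 44.78
tool_pos: [0.6155, 0.0702, 0.1006]
tool_rot: [-3.141, 0.004, 0.128]
contact_force: [-0.4, -1.2, -0.4]
opening: 0.0412
grip_force: 0.0
```

Call:
step_arm([
  {"x": 0,"y": 0,"z": 0,"rx": 0,"ry": 0,"rz": 0,"claw": -1},
  {"x": 0,"y": 0,"z": 0,"rx": 0,"ry": 0,"rz": 0,"claw": -1},
  {"x": 0,"y": 0,"z": 0,"rx": 0,"ry": 0,"rz": 0,"claw": -1},
  {"x": 0,"y": 0,"z": 0,"rx": 0,"ry": 0,"rz": 0,"claw": -1},
  {"x": 0,"y": 0,"z": 0,"rx": 0,"ry": 0,"rz": 0,"claw": -1},
], squeeze=15)

```text
time: 45.2
tool_pos: [0.6172, 0.0718, 0.1036]
tool_rot: [-3.141, -0.002, 0.129]
contact_force: [0.5, 0.7, 3.7]
opening: 0.014
grip_force: 15.0
```

Run:
```python
from h import *
s=robot.observe(); print(s['tool_pos'],s['opening'],s['contact_force'],th_of(s['tool_pos']))
t=th_of(s['tool_pos'])[0]
arc(list(np.linspace(t,2*np.pi,6)[1:]),s['tool_pos'][2])
```

```text
[0.61718338 0.07181385 0.10355938] 0.01402072133823152 [0.49524906 0.66637244 3.69293153] (np.float64(5.025147227663449), np.float64(0.029174670683206613))
[{"x": -0.0092, "y": -0.0036, "z": 0, "rx": -0.0011, "ry": -0.0026, "rz": 0, "claw": -1}, {"x": -0.0169, "y": -0.0099, "z": 0, "rx": -0.0011, "ry": -0.0026, "rz": 0, "claw": -1}, {"x": -0.0227, "y": -0.0179, "z": 0, "rx": -0.0011, "ry": -0.0026, "rz": 0, "claw": -1}, {"x": -0.0264, "y": -0.0272, "z": 0, "rx": -0.0011, "ry": -0.0026, "rz": 0, "claw": -1}, {"x": -0.0276, "y": -0.037, "z": 0, "rx": -0.0011, "ry": -0.0026, "rz": 0, "claw": -1}]
```

Call:
step_arm([
  {"x": -0.0092,"y": -0.0036,"z": 0,"rx": 0,"ry": 0,"rz": 0,"claw": -1},
  {"x": -0.0169,"y": -0.0099,"z": 0,"rx": 0,"ry": 0,"rz": 0,"claw": -1},
  {"x": -0.0227,"y": -0.0179,"z": 0,"rx": 0,"ry": 0,"rz": 0,"claw": -1},
  {"x": -0.0264,"y": -0.0272,"z": 0,"rx": 0,"ry": 0,"rz": 0,"claw": -1},
  {"x": -0.0276,"y": -0.037,"z": 0,"rx": 0,"ry": 0,"rz": 0,"claw": -1},
  {"x": -0.0276,"y": -0.037,"z": 0,"rx": 0,"ry": 0,"rz": 0,"claw": -1},
  {"x": -0.0276,"y": -0.037,"z": 0,"rx": 0,"ry": 0,"rz": 0,"claw": -1},
])

```text
time: 45.78
tool_pos: [0.5924, 0.0972, 0.1035]
tool_rot: [-3.142, -0.001, 0.131]
contact_force: [1.4, 0.9, 7.6]
opening: 0.0144
grip_force: 15.0
```

Call:
step_arm([
  {"x": 0,"y": 0,"z": 0,"rx": 0,"ry": 0,"rz": 0,"claw": -0.2},
  {"x": 0,"y": 0,"z": 0,"rx": 0,"ry": 0,"rz": 0,"claw": -0.1},
  {"x": 0,"y": 0,"z": 0,"rx": 0,"ry": 0,"rz": 0,"claw": -0.1},
  {"x": 0,"y": 0,"z": -0.04,"rx": 0,"ry": 0,"rz": 0,"claw": -0.1},
  {"x": 0,"y": 0,"z": -0.09,"rx": 0,"ry": 0,"rz": 0,"claw": -0.1},
  {"x": 0,"y": 0,"z": -0.14,"rx": 0,"ry": 0,"rz": 0,"claw": 0},
  {"x": 0,"y": 0,"z": -0.18,"rx": 0,"ry": 0,"rz": 0,"claw": 0},
  {"x": 0,"y": 0,"z": -0.2,"rx": 0,"ry": 0,"rz": 0,"claw": 0},
  {"x": 0,"y": 0,"z": -0.2,"rx": 0,"ry": 0,"rz": 0,"claw": 0},
  {"x": 0,"y": 0,"z": -0.2,"rx": 0,"ry": 0,"rz": 0,"claw": 0},
  {"x": 0,"y": 0,"z": -0.2,"rx": 0,"ry": 0,"rz": 0,"claw": 0},
])

```text
time: 46.7
tool_pos: [0.5915, 0.096, 0.2505]
tool_rot: [-3.141, 0.004, 0.13]
contact_force: [-1.1, 0.4, 0.1]
opening: 0.046
grip_force: 0.0
```

```bash
python3 knob.py; python3 lidfit.py 2>/dev/null
```

```text
[0.59153861 0.09598943 0.25054018] 0.04601656717708519
knob 463 [[0.105, -0.0908], [0.1141, -0.082], [0.1222, -0.0758]]
post 273 [0.59470357 0.09652304 0.12278981] (np.float64(6.270575236306955), np.float64(0.028079486522884577)) zero at [0.59304869 0.09666459]
[{"x": 0.0298, "y": 0.037, "z": 0.0668, "rx": 0, "ry": 0.0055, "rz": 0, "claw": -0.2}, {"x": 0.0304, "y": 0.0371, "z": 0.1982, "rx": 0, "ry": 0.0055, "rz": 0, "claw": -0.2}]
[0.5915129  0.09597756 0.2502352 ] [-3.14136485  0.00432538  0.12954033] [ 0.20492252  0.53551454 -0.57017936]
```

View pics/w_lid.png

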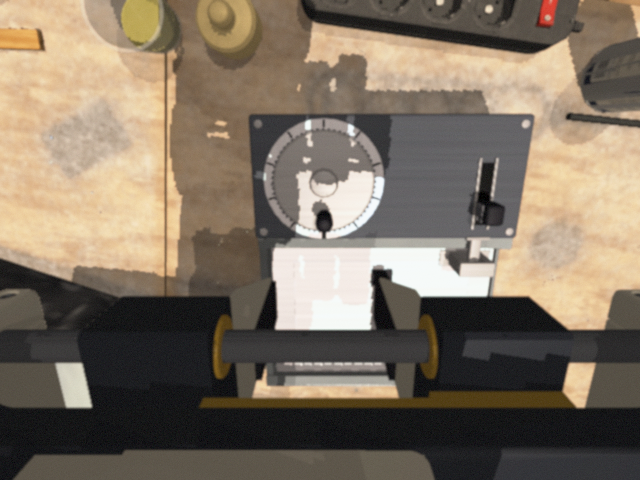

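The picture shows the post on the zero mark at (220,323), the bolt tongue in the keeper at (258,475) and the lid home. Handing in.

```bash
python3 -c "
from h import *
print(robot.hand_in())"
```

```text
the job is handed in; nothing more can be done
None
```

The job is handed in: the box was opened on 7-3-8, both tubes on the bench are inside it, the lid is home behind its lip, the bolt is in and the dial is at zero, about 47 s into the 210 s limit; `hand_in()` gave no verdict, so this rests on the last camera measurements.

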